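Raise a mould plate in the vice by exchanging two pairs of parallels

TASK

The mould plate sits too low between the vice jaws to be polished. Exchange the two pairs of parallels, setting things down on a free spot of the bench on the way: stand the tall pair across the vice bed, one well to each side of the middle, put one low parallel into each groove of the wooden rest, and finish with the plate, cavity up, centred and level on the tall pair between the jaws. Leave the oil bottle and the eyepiece where they are.

Things in the scene. Friction and masses are not known exactly. Their poses are not given: they have to be found in the camera images.
- vice: open toolmaker's vice of blackened steel, fixed, 226 x 80 mm. Origin on the bench under the middle of the jaw opening; own x runs from jaw to jaw, y across, z up. Bed top at z = 22 mm, 72 mm wide, with a 12 mm slot along it. Jaw faces at x = +65 and -65 mm, jaws 76 mm wide, about 25 mm thick, tops at z = 58 mm; a screw head sticks out 10 mm more at -x. The jaws do not move.
- rest: pale wooden rest, fixed, 104 x 110 x 18 mm, with two straight grooves lined with grey felt, open at both ends. Origin on the bench under its centre. Grooves along own y, centred at x = +28 and -28 mm, 20 mm wide, floor at z = 10 mm, wood top at z = 18 mm. Each groove holds one parallel.
- tall_1_mid (a point): centre of a tall ground steel parallel (a plain grey flat bar standing on its narrow edge), 10 mm thick (own x), 97 mm long (own y), 24 mm high (z); at the start in a groove of the wooden rest. The two tall ones are alike, either may take either place.
- tall_2_mid (a point): centre of a tall ground steel parallel (a plain grey flat bar standing on its narrow edge), 10 mm thick (own x), 97 mm long (own y), 24 mm high (z); at the start in a groove of the wooden rest. The two tall ones are alike, either may take either place.
- low_1_mid (a point): centre of a low ground steel parallel (a plain grey flat bar standing on its narrow edge), 10 mm thick (own x), 85 mm long (own y), 18 mm high (z); at the start it stands on the vice bed, across it (along the vice's y), 26 mm from the middle, under the mould plate, its ends showing. The two low ones are alike, either may take either place.
- low_2_mid (a point): centre of a low ground steel parallel (a plain grey flat bar standing on its narrow edge), 10 mm thick (own x), 85 mm long (own y), 18 mm high (z); at the start it stands on the vice bed, across it (along the vice's y), 26 mm from the middle, under the mould plate, its ends showing. The two low ones are alike, either may take either place.
- plate_mid (a point): centre of the aluminium mould plate, 118 mm long (own x), 50 mm wide (own y), 16 mm thick (z), about 0.26 kg, with an oblong cavity 24 x 62 mm and four small round holes in its upper face; at the start on the low pair between the jaws, its length along the vice's x, its top 2 mm below the jaw tops.
- bottle_mid (a point): bystander: small cream oil bottle with a red spout, 45 mm wide, 127 mm high, standing; the point is half-way up.
- loupe_mid (a point): bystander: black knurled microscope eyepiece with a grey top, 47 mm wide, 63 mm high, standing; the point is half-way up.
Mind the look-alikes: they are no part of the job. Of the things like the part that bears plate_mid, leave any that is turquoise; of the rest the larger one is meant.

How it is judged:
By the outcome, as a careful person would: the job done as asked, in the order asked, and still so for the second after the job is handed in, with the robot touching nothing.
It also fails if it takes over 144 s, if anything falls off the work surface, if the arm or the gripper's body presses on something with over 40 N, if the wrist force passes 120 N, or if a joint passes its speed limit or range.

ROBOT

A 6-joint arm with a two-finger parallel gripper is mounted at the origin on the work surface; the furniture and walls round the work are solid. World frame = base frame: x ahead of the robot, y to its left, z up, the work surface at z = 0. Lengths are in m, angles in degrees, forces in N, time in s.
With the tool pointing down it reaches from about 0.325 to 0.775 m from the base axis. Payload 9.3 kg.
Tool frame: the origin (TCP) lies on the centre line of the jaws, within the pads' length; the fingertips stand 17 mm ahead of it and the grasp point (between the pads) lies 2 mm behind it (robot.tip_reach is the distance from the TCP to the fingertips, in m); z points along the fingers, y is the direction in which the jaws open and shut (so a half turn about z gives the same grasp; the last joint's range is limited). The gripper opens to 85 mm and grips with 20 to 120 N. Pads are 22 mm wide; open, the fingers measure 114 mm over their backs; the gripper's body (76 mm by 85 mm) begins 54 mm behind the grasp point. The pads swing forward as they close: fully open they stand 13 mm farther back than shut.
Start: joints at [-72.456, 14.817, 1.232, 76.415, 0, 81.257], TCP at [0.244, -0.493, 0.248] pointing down, gripper open.
Joint ranges: [-174.27, 174.27], [-52.1, 104.24], [-59.71, 78.15], [-110.17, 111.67], [-87.03, 83.33], [-180, 180]. Speed limits (degrees/s): [127.2, 127.2, 159.86, 180, 180, 180].

INTERFACE

Orientations are given as [roll, pitch, yaw] about the fixed x, y, z axes, in that order (R = Rz(yaw) Ry(pitch) Rx(roll)).
In Python, from cell import robot gives the robot as it stands.
- The arm moves only by the tool carry_out, never from a script. Its arguments are lists of equal length, an entry for each row: "claw": the opening, from -1 (shut) to 1 (fully open); "delta_pos": the shift along the tool's x, y, z in cm, a list of three; "angular": the turn, a rotation vector about the tool's x, y, z in rad, a list of three. A call has 1 to 10 rows; each row is the pose to reach, as a shift and turn from the pose commanded when the call began, along the tool's axes at that moment; what a row does not reach only later rows make up. A row lasts 1/12 s, in which the tool goes at most 41.7 mm and 7.16 degrees, less where a joint would pass 70% of its speed; a pose out of reach is approached as far as the arm can. A call with a gripper value outside its range is refused whole. The fingers move at their own pace and stop on an object; "newtons" is the grip in N (left out, the last holds). Time passes only in rows, so rows that repeat a pose let the fingers close. It gives the time, the measured TCP pose, the force and the opening at its end, in the units of the state.
- robot.get_obs(): the state, without advancing time (a new reading comes with each control period).
- robot.grab_frame(name): name is "side" or "top"; returns (picture, depth): 420x560x3 uint8, blue, green, red; 420x560 float32, m along the optical axis (not along the pixel's ray), 0 where there is no reading.
- robot.calibration(name): a dict with "camera_matrix" (3x3 intrinsics, pixels), "world_from_camera" (4x4, takes a point from camera to world coordinates). Camera axes: x right, y up, looking along -z (the intrinsics and any distortion apply to the point x, -y, -z); pixel columns grow to the right and rows downward; lengths in m; the calibration is good to about 2 mm. A picture is of the moment at which its call begins. calibration takes no time and is no camera call.
- robot.close_job(): hands the job in, once; it reports no verdict.
Trained networks look in the newest picture that a camera, given by its name, has taken for a name from the list of things; names that differ only in an ending like _2 or _b are one class to them, and where a whole thing is asked for, a point or a joint stands for the part that bears it (a point fixed in the world has none). Each returns a list of dicts, best first, with "p" (0 to 1); they miss things now and then, are a little off and sometimes report something else, mostly with a low value. They report only what shows in the picture. A call takes as long as a camera call. They do not tell look-alikes from the thing itself.
- robot.silhouettes(camera, thing): "mask" (420x560 bool, what is visible of it) and "point" ([column, row] in pixels, amid what is visible of it).
- robot.mark_of(camera, thing): "point" ([column, row] in pixels: a listed point, or the origin of a listed thing).
The state is a dict: "time": time; "joint_positions": joint angles; "joint_vel": joint speeds; "effort": joint torques, N m; "ee_pos": TCP position; "orientation": TCP orientation; "ft_force": force on the tool from outside, world axes, zero at the start; "ft_torque": the same for the moment, N m; "gripper_width": opening from 0.0 (shut) to 1.0 (fully open).
Only numpy, scipy, OpenCV 4.12 (cv2) and the standard library are available. Lean on these libraries where they do the work, as an engineer would, in place of code of your own. Each camera call takes 0.05 s, during which the arm holds its last target.

## Working session

There is one attempt and no reset: what is moved stays moved. The work goes in short steps, Python scripts to look and compute and a tool call to move; the robot and the scene stay as the last step left them, time stands still between calls to the robot, and variables do not carry over. Pictures are saved under pics/ and viewed, and the job is handed in when it is done.

Besides the shell and the picture viewer there is one more tool, called after "Request:" as a command line: name --argument value ..., lists and objects as JSON in quotes. carry_out: Moves the arm, as the interface text tells. Its arguments: {"type":"object","properties":{"claw":{"type":"array","items":{"type":"number"}},"delta_pos":{"type":"array","items":{"type":"array","items":{"type":"number"}}},"angular":{"type":"array","items":{"type":"array","items":{"type":"number"}}},"newtons":{"type":"number"}},"required":["claw","delta_pos","angular"]}

```bash
ls; mkdir -p pics; python3 - <<'E'
from cell import robot
import cv2
print(robot.get_obs())
for n in("side","top"):
    im,d=robot.grab_frame(n); cv2.imwrite(f"pics/{n}0.png",im)
    import numpy as np; np.savez(f"{n}0.npz",im=im,d=d)
    print(n,robot.calibration(n))
E
```

```text
pics
{'time': 0.0, 'joint_positions': array([-7.24561236e+01,  1.48502957e+01,  1.18724181e+00,  7.64148636e+01,
        3.04261496e-03,  8.12591084e+01]), 'joint_vel': array([-0.0326422 ,  0.03151458,  0.0040813 , -0.01949233, -0.00883407,
       -0.02880345]), 'effort': array([ 1.73646982e-03, -5.55641770e+01,  3.44525743e+01,  1.36876488e-02,
       -9.63587627e-05, -1.82942506e-05]), 'ee_pos': array([ 0.24350568, -0.49285612,  0.24765328]), 'orientation': array([-1.79923450e+02, -1.48481006e-02,  2.62847560e+01]), 'ft_force': array([ 0.44935272, -0.04688535, -0.60520163]), 'ft_torque': array([-0.02296666,  0.03310419,  0.02415771]), 'gripper_width': 0.9954733364082838}
side {'camera_matrix': array([[472.19099685,   0.        , 286.88959464],
       [  0.        , 472.19099685, 210.94191896],
       [  0.        ,   0.        ,   1.        ]]), 'world_from_camera': array([[-0.83992874,  0.34399454, -0.41974691, -0.10402557],
       [-0.54223664, -0.56378766,  0.6229951 ,  1.09127297],
       [-0.02234121,  0.75087365,  0.6600679 ,  1.02610676],
       [ 0.        ,  0.        ,  0.        ,  1.        ]])}
top {'camera_matrix': array([[407.99494475,   0.        , 276.16363505],
       [  0.        , 407.99494475, 207.17162712],
       [  0.        ,   0.        ,   1.        ]]), 'world_from_camera': array([[ 0.01653497,  0.99502332, -0.09826084,  0.3275559 ],
       [-0.99985566,  0.016071  , -0.00551149,  0.20304933],
       [-0.00390492,  0.09833779,  0.99514543,  1.66798273],
       [ 0.        ,  0.        ,  0.        ,  1.        ]])}
```

View pics/side0.png

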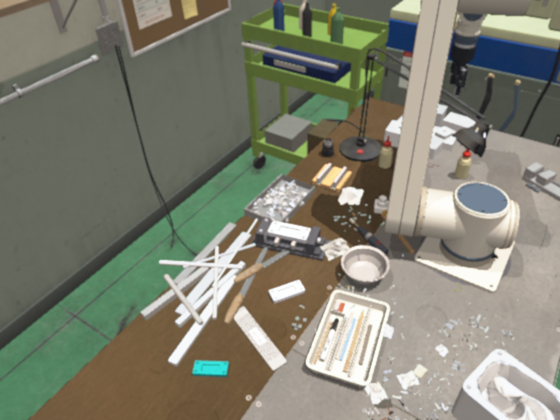

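View pics/top0.png

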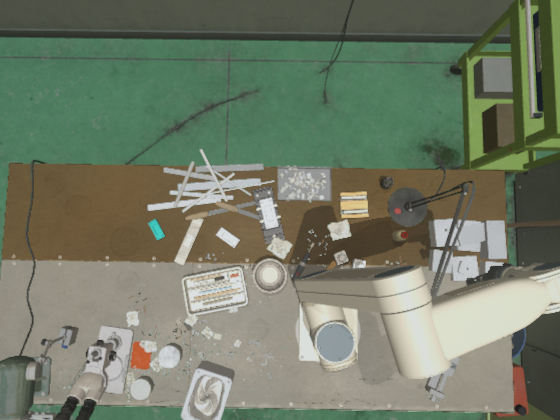

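```bash
cat > h.py <<'E'
from cell import robot
import numpy as np, cv2
def load(n,k): z=np.load(f"{n}{k}.npz"); return z['im'],z['d']
def grab(n,k):
    im,d=robot.grab_frame(n); np.savez(f"{n}{k}.npz",im=im,d=d); return im,d
def world(n,u,v,depth):
    c=robot.calibration(n);K=c['camera_matrix'];T=c['world_from_camera']
    u,v,depth=map(np.asarray,(u,v,depth))
    p=np.stack([(u-K[0,2])/K[0,0]*depth,-(v-K[1,2])/K[1,1]*depth,-depth,np.ones_like(depth*1.)],-1)
    return (p@T.T)[...,:3]
def onplane(n,u,v,z):
    a=world(n,u,v,1.0*np.ones_like(np.asarray(u,float)));o=robot.calibration(n)['world_from_camera'][:3,3]
    t=(z-o[2])/(a[...,2]-o[2]); return o+(a-o)*t[...,None]
def proj(n,P):
    c=robot.calibration(n);K=c['camera_matrix'];T=np.linalg.inv(c['world_from_camera'])
    P=np.atleast_2d(P);q=P@T[:3,:3].T+T[:3,3]
    return np.stack([K[0,0]*q[:,0]/-q[:,2]+K[0,2],K[1,1]*-q[:,1]/-q[:,2]+K[1,2]],-1)
def crop(im,x0,y0,x1,y1,s,fn):
    cv2.imwrite(fn,cv2.resize(im[y0:y1,x0:x1],None,fx=s,fy=s,interpolation=cv2.INTER_CUBIC))
E
python3 - <<'E'
from h import *
im,d=load('side',0); crop(im,150,150,390,390,3,'pics/sc0.png')
im,d=load('top',0); crop(im,140,150,430,270,2.7,'pics/tc0.png')
for cam in('top','side'):
  for t in('vice','rest','plate_mid','tall_1_mid','low_1_mid','bottle_mid','loupe_mid'):
    for r in robot.mark_of(cam,t)[:4]:
        u,v=map(float,r['point']); im,d=load(cam,0); dd=d[int(round(v)),int(round(u))]
        print(cam,t,round(float(r['p']),2),np.round([u,v],1),world(cam,u,v,float(dd)).round(4) if dd>0 else None)
E
```

```text
top vice 0.7 [272.1 214.4] [0.4584 0.2277 0.0473]
top rest 0.56 [349.8 205.2] [ 0.5039 -0.0877  0.0127]
top plate_mid 0.91 [268.8 218.3] [0.4424 0.2405 0.0505]
top plate_mid 0.58 [228.8 238.5] [0.3607 0.4028 0.0043]
top plate_mid 0.54 [154.6 230.2] [0.3893 0.7052 0.0088]
top tall_1_mid 0.53 [348.8 196.5] [ 0.537  -0.0803  0.0326]
top low_1_mid 0.38 [404.4 235.6] [ 0.3808 -0.28    0.1042]
top low_1_mid 0.37 [266.5 208.7] [0.4811 0.2506 0.044 ]
top bottle_mid 0.43 [403.9 235.3] [ 0.3816 -0.2759  0.1112]
top loupe_mid 0.52 [388.6 182.7] [ 0.5916 -0.2341  0.0589]
side vice 0.9 [284.6 241.2] [0.4666 0.2615 0.0204]
side rest 0.57 [331.4 180.1] [ 0.4947 -0.0812  0.0149]
side plate_mid 0.8 [283.3 291. ] [0.3698 0.4171 0.0119]
side plate_mid 0.76 [214.9 367. ] [0.3847 0.6927 0.0074]
side plate_mid 0.74 [290.4 227.7] [0.4653 0.2301 0.0516]
side tall_1_mid 0.66 [328.6 171.7] [ 0.5237 -0.1129  0.0201]
side low_1_mid 0.57 [282.1 235.6] [0.4669 0.273  0.0534]
side bottle_mid 0.79 [388.6 150.1] [ 0.3693 -0.2669  0.0764]
side loupe_mid 0.63 [326.6 144.7] [ 0.5923 -0.219   0.0507]
```

```bash
python3 -c "
import cv2
im=cv2.imread('pics/sc0.png');print(im.shape);im=cv2.imread('pics/tc0.png');print(im.shape)"
```

```text
(720, 720, 3)
(324, 783, 3)
```

View pics/sc0.png

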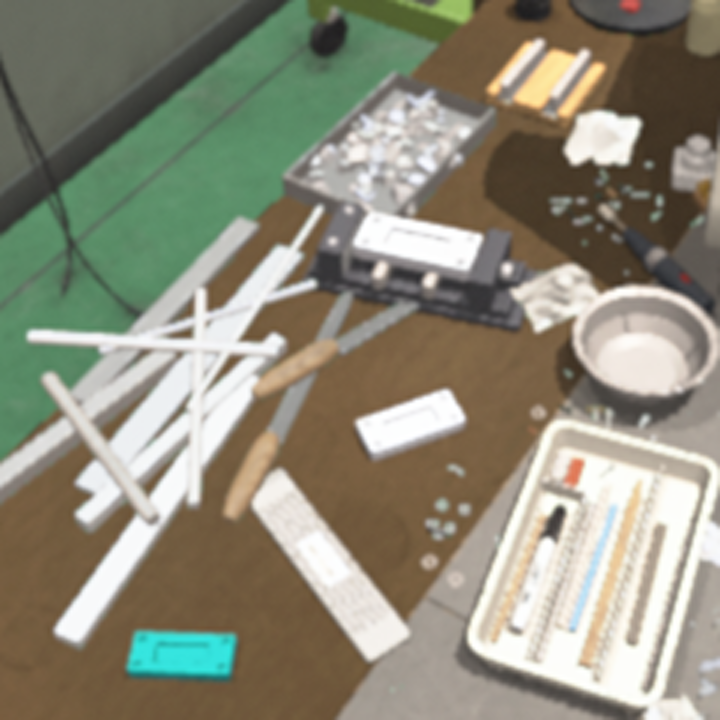

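View pics/tc0.png

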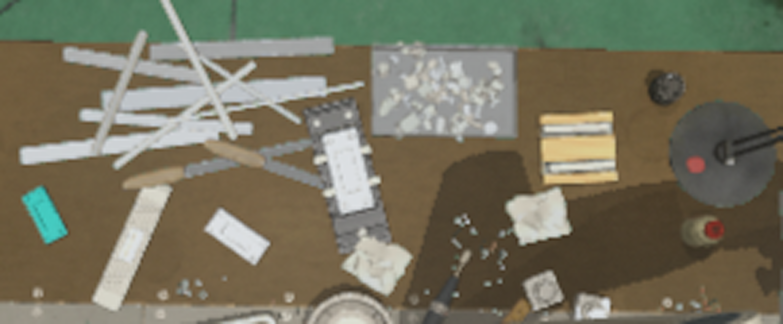

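```bash
python3 - <<'E'
from h import *
print([a for a in dir(robot) if a[0]!='_'], robot.tip_reach)
out={}
for cam in('top','side'):
  grab(cam,1); im,d=load(cam,1)
  vv,uu=np.mgrid[0:420,0:560]; W=world(cam,uu,vv,d)
  np.savez(f'W{cam}.npz',W=W)
  for t in('plate_mid','tall_1_mid','low_1_mid','rest','vice','loupe_mid','bottle_mid'):
    for i,r in enumerate(robot.silhouettes(cam,t)[:4]):
      m=r['mask']&(d>0); 
      if m.sum()<5: print(cam,t,'small',r['p'],r['mask'].sum());continue
      out[f'{cam}_{t}_{i}']=r['mask']
      P=W[m]; zt=np.percentile(P[:,2],[5,50,95]).round(4)
      q=P[:,:2].astype(np.float32)
      (c,s,a)=cv2.minAreaRect(q*1000)
      print(cam,t,i,round(float(r['p']),2),np.round(r['point'],0),m.sum(),'z',zt,'med',np.median(q,0).round(4),'rect',np.round(c,1),np.round(s,1),round(a,1))
np.savez('masks.npz',**out)
E
```

```text
['Unreachable', 'calibration', 'close_job', 'get_obs', 'grab_frame', 'mark_of', 'silhouettes', 'tip_reach'] 0.017
top plate_mid 0 0.94 [271. 217.] 386 z [0.0427 0.0539 0.0611] med [0.4599 0.2403] rect [462.5 240.9] [118.8  54.1] 17.3
top plate_mid 1 0.68 [158. 228.] 160 z [0.0017 0.0094 0.0157] med [0.3904 0.6973] rect [391.9 696.9] [78.9 35.3] 30.8
top tall_1_mid 0 0.43 [352. 196.] 70 z [0.0175 0.0321 0.0407] med [ 0.5343 -0.0935] rect [534.5 -95.5] [10.5 92.8] 3.5
top rest 0 0.77 [353. 204.] 664 z [0.0021 0.0159 0.0328] med [ 0.5059 -0.0975] rect [ 508.3 -104.7] [109.5 118.5] 3.7
top vice 0 0.6 [264. 210.] 592 z [0.0061 0.0267 0.0619] med [0.4664 0.2454] rect [462.2 243.5] [228.5  80. ] 15.3
top loupe_mid 0 0.57 [387. 181.] 113 z [0.0164 0.0484 0.0635] med [ 0.5918 -0.2312] rect [ 593.6 -233.5] [40.1 35.9] 75.5
top bottle_mid 0 0.7 [402. 234.] 117 z [0.0165 0.0718 0.1061] med [ 0.3815 -0.2704] rect [ 382.3 -273.9] [27.6 35.3] 86.7
side plate_mid 0 0.98 [286. 291.] 463 z [0.0025 0.011  0.0152] med [0.3647 0.4115] rect [368.6 404.9] [95.9 52.8] 56.2
side plate_mid 1 0.86 [211. 367.] 
[... 709 characters left out ...]
[329. 180.] 495 z [0.0022 0.0165 0.023 ] med [ 0.4968 -0.0792] rect [ 504.9 -110.6] [104.4 139.4] 3.2
side rest 1 0.32 [290. 242.] 1281 z [0.0071 0.0233 0.0602] med [0.4324 0.2642] rect [459.1 249.8] [226.7  92.1] 20.7
side vice 0 0.89 [296. 244.] 1241 z [0.0064 0.0233 0.0602] med [0.4293 0.2643] rect [458.5 249.9] [220.7  81.2] 16.6
side vice 1 0.65 [289. 231.] 611 z [0.0428 0.0542 0.0595] med [0.4607 0.2483] rect [468.5 223.7] [119.4  97.6] 14.8
side loupe_mid 0 0.72 [327. 149.] 181 z [0.0063 0.0338 0.0613] med [ 0.591  -0.2207] rect [ 590.5 -238.8] [64.8 44. ] 62.2
side bottle_mid 0 0.78 [386. 154.] 316 z [0.0062 0.056  0.1035] med [ 0.3797 -0.2667] rect [ 402.7 -329.2] [ 46.3 162.1] 19.3
```

```bash
cat > ov.py <<'E'
from h import *
def box(c,yaw,x0,x1,y0,y1,z):
    a=np.deg2rad(yaw);R=np.array([[np.cos(a),-np.sin(a)],[np.sin(a),np.cos(a)]])
    q=np.array([[x0,y0],[x1,y0],[x1,y1],[x0,y1]])@R.T+c
    return np.c_[q,np.full(4,z)]
def draw(cam,k,polys,win,s,fn):
    im,_=load(cam,k);x0,y0,x1,y1=win
    I=cv2.resize(im[y0:y1,x0:x1],None,fx=s,fy=s,interpolation=cv2.INTER_CUBIC)
    for P,col in polys:
        p=((proj(cam,P)-[x0-.5,y0-.5])*s).round().astype(np.int32)
        cv2.polylines(I,[p],True,col,1,cv2.LINE_AA)
    cv2.imwrite(fn,I)
E
python3 - <<'E'
from ov import *
V=np.array([.4622,.2430]);vy=15; Rr=np.array([.508,-.105]);ry=3.4
polys=[(box(V,vy,-.065,.065,-.038,.038,.058),(0,0,255)),(box(V,vy,-.09,.09,-.038,.038,.058),(0,255,0)),(box(V,vy,-.113,.113,-.04,.04,0.),(255,255,0)),
(box(V,vy,-.059,.059,-.025,.025,.056),(255,0,255)),
(box(Rr,ry,-.052,.052,-.055,.055,.018),(0,0,255)),(box(Rr,ry,.023,.033,-.0485,.0485,.034),(255,0,0)),(box(Rr,ry,-.033,-.023,-.0485,.0485,.034),(255,0,0))]
for x in(-.026,.026): polys.append((box(V,vy,x-.005,x+.005,-.0425,.0425,.040),(0,255,255)))
draw('top',1,polys,(230,170,300,250),8,'pics/ovt_v.png')
draw('side',1,polys,(240,210,340,270),8,'pics/ovs_v.png')
draw('top',1,polys,(325,180,395,230),8,'pics/ovt_r.png')
draw('side',1,polys,(300,155,370,205),8,'pics/ovs_r.png')
E
```

```text
(no output)
```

View pics/ovt_v.png

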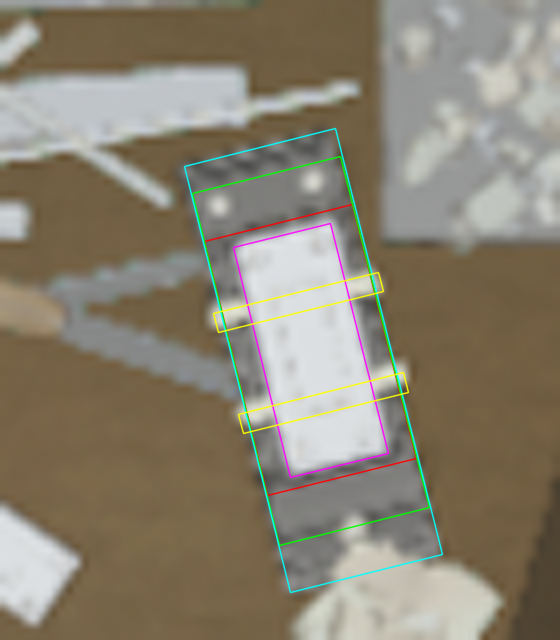

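View pics/ovs_v.png

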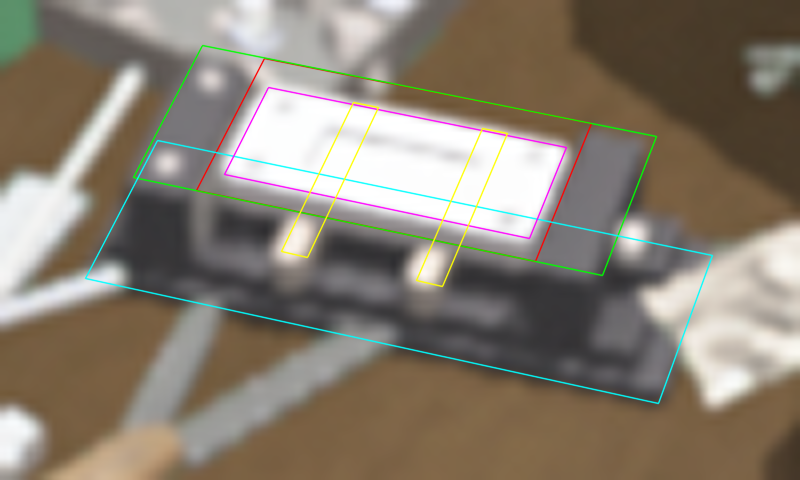

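View pics/ovt_r.png

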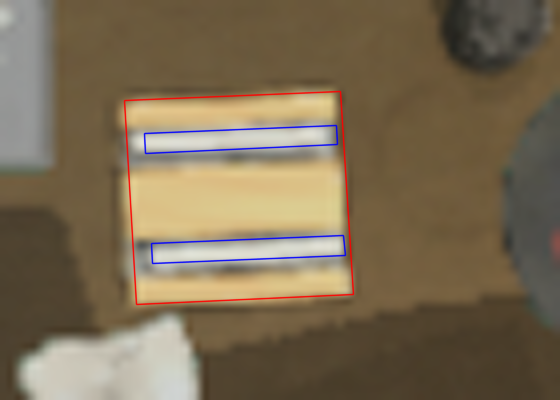

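View pics/ovs_r.png

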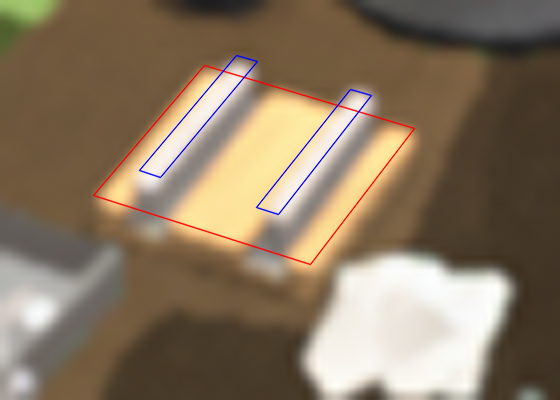

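```bash
python3 - <<'E'
from h import *
for cam in('top','side'):
  W=np.load(f'W{cam}.npz')['W']; _,d=load(cam,1)
  P=W[d>0]; 
  m=(P[:,0]>-.1)&(P[:,0]<.8)&(P[:,1]>-.75)&(P[:,1]<.6)
  P=P[m]; H=np.zeros((18,27))
  for x,y,z in P: 
    i=int((x+.1)/.05);j=int((.6-y)/.05)
    H[i,j]=max(H[i,j],z)
  print(cam,'rows x top=.8; cols y .6 -> -.75 (cm)')
  for i in range(17,-1,-1): print(f'{-.1+i*.05:5.2f}',' '.join(f'{int(round(h*100)):3d}' for h in H[i]))
E
```

```text
top rows x top=.8; cols y .6 -> -.75 (cm)
 0.75   0   0   0   0   0   0   0   0   0   0   0   0   0   0   0   0   0   0   0   0   0   0   0   0   0   0   0
 0.70   0   4   0   0   0   0   0   0   0   0   0   0   0   0   0   0   0   0   0   0   1   1   0   0   0   0   0
 0.65   4   4   4   2   2   2   2   2   3   3   3   3   3   1   1   1   1   1   1   1   1   1   0   1   1   1   1
 0.60   4   3   4   4   3   2   2   3   4   5   6   5   3   1   1   1   6   6   1   1   1   1   1   1   1   1   1
 0.55   4   2   4   4   3   3   6   6   4   5   5   5   3   2   2   2   7   6   4   3  35   2   1   1   1   1   1
 0.50   4   4   3   4   2   6   7   7   3   4   4   4   3   4   4   2   2   4  15  34  37   1   1   1   1   1   1
 0.45   4   3   3   3   3   2   7   6   4   1   1   1   1   4   4   3   3   4  12  33  36   6   1   1   1   1   1
 0.40   3   3   2   1   1   1   6   6   6   1   1   1   3   3   1   1   1   7   4  36  36   7   6   6   9   8   1
 0.35   1   2   1   2   2   1   7   7   6   1   1   1   3   2   1   1   1  13   1  35   7   7   6   6   8   8   0
 0.30   2   1   1   1   2   1   
[... 2388 characters left out ...]
   5   6   6   0
 0.15   3   3   3   3   2   5   5   5   5  28  45  62  68  67   0   0  24  27  31   1   1  52   1   5   6   6   0
 0.10   3   3   3   3   3   3   1   1   1  23  34  20  68  68  64   0  25  29  29  12   1   1   0   0   0   1   0
 0.05   3   4   3   3   3   3   1   1   1  15  21  21  21  68  65  21  26  28   1   1   0   1   1   1   1   1   1
 0.00   2   2   2   1   1   1   1   0   1   2  21  21  21  68  65   0   0   0   0   1   1   0   1   1   1   1   0
-0.05   1   2   2   1   1   1   2   1   1   2  21  21  21  21   0   0   0   0   0   1   1   1   1   1   1   1   1
-0.10   0   2   2   2   2   2   2   2   1   2  20  21  21  19   0   0   1   1   1   1   6   6   0   1   1   1   0
```

```bash
python3 - <<'E'
from ov import *
V=np.array([.4622,.2430]);vy=15; Rr=np.array([.508,-.103]);ry=3.4
g=(0,255,0)
polys=[(box(V,vy,-.065,.065,-.038,.038,.058),(0,0,255)),(box(Rr,ry,-.052,.052,-.055,.055,.018),(0,0,255)),
(box(np.array([.46,.125]),90,-.059,.059,-.025,.025,0),g),(box(np.array([.44,.015]),90,-.0425,.0425,-.005,.005,0),g),(box(np.array([.49,.015]),90,-.0425,.0425,-.005,.005,0),g)]
draw('top',1,polys,(250,170,370,260),6,'pics/plt.png')
draw('side',1,polys,(270,160,390,250),6,'pics/pls.png')
E
```

```text
(no output)
```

View pics/plt.png

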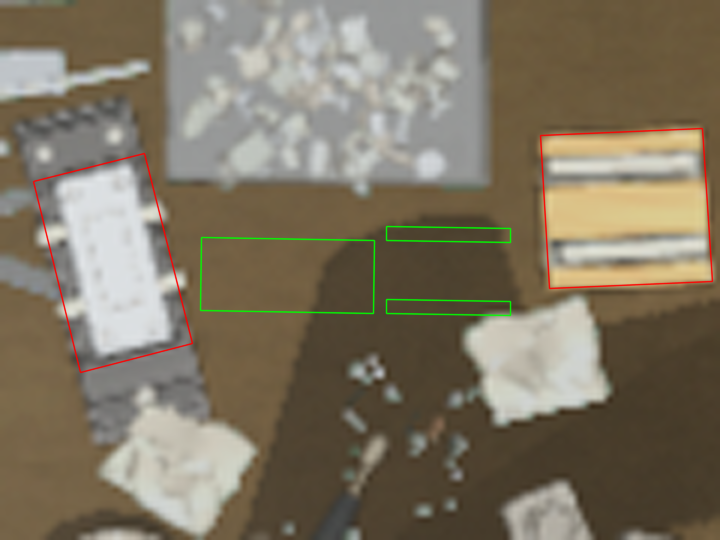

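View pics/pls.png

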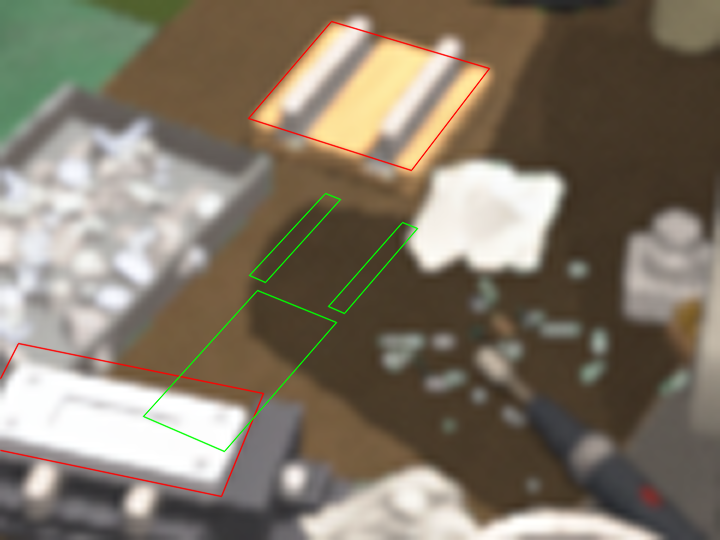

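Request:
carry_out --claw '[1, 1, 1, 1, 1, 1, 1]' --delta_pos '[[0, 0, -23], [0, 0, -23], [0, 0, -23], [0, 0, -23], [0, 0, -23], [0, 0, -23], [0, 0, -23]]' --angular '[[0, 0, 0], [0, 0, 0], [0, 0, 0], [0, 0, 0], [0, 0, 0], [0, 0, 0], [0, 0, 0]]'

```text
time: 2.18
ee_pos: [0.2443, -0.4957, 0.4821]
orientation: [179.1, 0.1, 26.3]
ft_force: [-1.2, 1.6, -0.5]
gripper_width: 1.002
```

```bash
cat > go.py <<'E'
import sys
from h import *
from scipy.spatial.transform import Rotation as R
def go(x,y,z,yaw,verbose=True):
    o=robot.get_obs();p=o['ee_pos'];Rc=R.from_euler('xyz',o['orientation'],degrees=True)
    Rt=R.from_euler('xyz',[180,0,yaw],degrees=True)
    print('t',round(o['time'],2),'p',p.round(4),'rpy',o['orientation'].round(2),'j',o['joint_positions'].round(0),'w',round(o['gripper_width'],3),'F',o['ft_force'].round(1))
    d=Rc.inv().apply(np.array([x,y,z])-p)*100
    w=(Rc.inv()*Rt).as_rotvec()
    print('->',(x,y,z,yaw),'dpos cm',d.round(2),'rot',w.round(3))
if __name__=='__main__':
    a=list(map(float,sys.argv[1:]))
    for i in range(0,len(a),4): go(*a[i:i+4])
E
python3 go.py .4622 .243 .47 195 .4622 .243 .12 195; python3 - <<'E'
E
```

```text
t 2.18 p [ 0.2443 -0.4957  0.4821] rpy [1.7911e+02 1.4000e-01 2.6280e+01] j [-72.  18.  41. 111.   0.  81.] w 1.002 F [-1.2  1.6 -0.5]
-> (0.4622, 0.243, 0.47, 195.0) dpos cm [ 52.25 -56.59   0.21] rot [-1.000e-03  2.300e-02 -2.945e+00]
t 2.18 p [ 0.2443 -0.4957  0.4821] rpy [1.7911e+02 1.4000e-01 2.6280e+01] j [-72.  18.  41. 111.   0.  81.] w 1.002 F [-1.2  1.6 -0.5]
-> (0.4622, 0.243, 0.12, 195.0) dpos cm [ 52.33 -57.14  35.2 ] rot [-1.000e-03  2.300e-02 -2.945e+00]
```

```bash
python3 go.py .46 -.25 .455 90
```

```text
t 2.18 p [ 0.2443 -0.4957  0.4821] rpy [1.7911e+02 1.4000e-01 2.6280e+01] j [-72.  18.  41. 111.   0.  81.] w 1.002 F [-1.2  1.6 -0.5]
-> (0.46, -0.25, 0.455, 90.0) dpos cm [ 30.23 -12.52   2.44] rot [ 0.013  0.011 -1.112]
```

Request:
carry_out --claw '[1, 1, 1, 1, 1, 1, 1, 1, 1, 1]' --delta_pos '[[30.2, -12.5, 2.5], [30.2, -12.5, 2.5], [30.2, -12.5, 2.5], [30.2, -12.5, 2.5], [30.2, -12.5, 2.5], [30.2, -12.5, 2.5], [30.2, -12.5, 2.5], [30.2, -12.5, 2.5], [30.2, -12.5, 2.5], [30.2, -12.5, 2.5]]' --angular '[[0, 0, -1.11], [0, 0, -1.11], [0, 0, -1.11], [0, 0, -1.11], [0, 0, -1.11], [0, 0, -1.11], [0, 0, -1.11], [0, 0, -1.11], [0, 0, -1.11], [0, 0, -1.11]]'

```text
time: 3.02
ee_pos: [0.4597, -0.2451, 0.4516]
orientation: [-179.9, -0.0, 90.4]
ft_force: [0.4, 0.4, -0.4]
gripper_width: 1.0
```

```bash
python3 go.py .52 0.07 .42 155 .4622 .243 .12 195
```

```text
t 3.02 p [ 0.4597 -0.2451  0.4516] rpy [-1.7993e+02 -1.0000e-02  9.0400e+01] j [-37.  14.  29. 106.  -0.  52.] w 1.0 F [ 0.4  0.4 -0.4]
-> (0.52, 0.07, 0.42, 155.0) dpos cm [31.47  6.26  3.16] rot [-1.000e-03 -1.000e-03 -1.128e+00]
t 3.02 p [ 0.4597 -0.2451  0.4516] rpy [-1.7993e+02 -1.0000e-02  9.0400e+01] j [-37.  14.  29. 106.  -0.  52.] w 1.0 F [ 0.4  0.4 -0.4]
-> (0.4622, 0.243, 0.12, 195.0) dpos cm [48.8   0.63 33.17] rot [-1.000e-03 -1.000e-03 -1.826e+00]
```

Request:
carry_out --claw '[1, 1, 1, 1, 1, 1, 1, 1, 1, 1]' --delta_pos '[[31.5, 6.3, 5], [31.5, 6.3, 5], [31.5, 6.3, 5], [31.5, 6.3, 5], [31.5, 6.3, 5], [31.5, 6.3, 5], [31.5, 6.3, 5], [31.5, 6.3, 5], [31.5, 6.3, 5], [31.5, 6.3, 5]]' --angular '[[0, 0, -1.13], [0, 0, -1.13], [0, 0, -1.13], [0, 0, -1.13], [0, 0, -1.13], [0, 0, -1.13], [0, 0, -1.13], [0, 0, -1.13], [0, 0, -1.13], [0, 0, -1.13]]'

```text
time: 3.85
ee_pos: [0.5223, 0.0685, 0.4013]
orientation: [-179.9, -0.1, 154.9]
ft_force: [-0.2, -0.4, -0.4]
gripper_width: 0.998
```

```bash
python3 go.py .4622 .243 .13 195
```

```text
t 3.85 p [0.5223 0.0685 0.4013] rpy [-1.7991e+02 -5.0000e-02  1.5487e+02] j [-2. 13. 21. 98. -0. 24.] w 0.998 F [-0.2 -0.4 -0.4]
-> (0.4622, 0.243, 0.13, 195.0) dpos cm [12.82 13.29 27.12] rot [-0.001 -0.001 -0.7  ]
```

Request:
carry_out --claw '[0.7, 0.7, 0.7, 0.7, 0.7, 0.7, 0.7, 0.7, 0.7]' --delta_pos '[[12.8, 13.3, 27.1], [12.8, 13.3, 27.1], [12.8, 13.3, 27.1], [12.8, 13.3, 27.1], [12.8, 13.3, 27.1], [12.8, 13.3, 27.1], [12.8, 13.3, 27.1], [12.8, 13.3, 27.1], [12.8, 13.3, 27.1]]' --angular '[[0, 0, -0.7], [0, 0, -0.7], [0, 0, -0.7], [0, 0, -0.7], [0, 0, -0.7], [0, 0, -0.7], [0, 0, -0.7], [0, 0, -0.7], [0, 0, -0.7]]'

```text
time: 4.6
ee_pos: [0.4605, 0.2423, 0.1256]
orientation: [-179.9, -0.5, -165.7]
ft_force: [-1.2, 0.6, -0.7]
gripper_width: 0.848
```

```bash
python3 go.py .4622 .243 .062 195; python3 - <<'E'
from ov import *
im,d=grab('side',2);grab('top',2)
V=np.array([.4622,.2430])
p=[(box(V,15,-.059,.059,-.025,.025,.056),(255,0,255))]
draw('side',2,p,(240,170,340,270),6,'pics/s2.png')
draw('top',2,p,(220,160,320,260),6,'pics/t2.png')
# estimate finger tips: lowest points near gripper not vice
for cam in('side','top'):
    im,d=load(cam,2);vv,uu=np.mgrid[0:420,0:560];W=world(cam,uu,vv,d)
    a=np.deg2rad(15);q=(W[...,:2]-V);X=q[...,0]*np.cos(a)+q[...,1]*np.sin(a);Y=-q[...,0]*np.sin(a)+q[...,1]*np.cos(a)
    m=(abs(X)<.04)&(abs(Y)<.07)&(W[...,2]>.07)&(W[...,2]<.25)
    for z0 in np.arange(.07,.25,.01):
        s=m&(W[...,2]>=z0)&(W[...,2]<z0+.01)
        if s.sum(): print(cam,round(z0,2),s.sum(),'X',X[s].min().round(3),X[s].max().round(3),'Y',Y[s].min().round(3),Y[s].max().round(3))
E
```

```text
t 4.6 p [0.4605 0.2423 0.1256] rpy [-179.94   -0.49 -165.67] j [ 19.  16. -16.  59.  -0.   4.] w 0.848 F [-1.2  0.6 -0.7]
-> (0.4622, 0.243, 0.062, 195.0) dpos cm [-0.24  0.03  6.36] rot [-0.001 -0.009 -0.012]
side 0.11 4 X -0.007 0.006 Y -0.037 0.044
side 0.12 32 X -0.01 0.012 Y -0.043 0.05
side 0.13 35 X -0.01 0.011 Y -0.044 0.05
side 0.14 27 X -0.011 0.009 Y -0.04 0.052
side 0.15 18 X -0.011 0.004 Y -0.043 0.054
side 0.16 31 X -0.013 0.014 Y -0.062 0.069
side 0.17 52 X -0.014 0.012 Y -0.068 0.07
side 0.18 44 X -0.017 0.012 Y -0.057 0.07
side 0.19 50 X -0.017 0.017 Y -0.025 0.07
side 0.2 66 X -0.019 0.02 Y -0.018 0.07
side 0.21 73 X -0.019 0.02 Y -0.007 0.07
side 0.22 63 X -0.011 0.012 Y 0.019 0.069
side 0.23 28 X -0.031 0.021 Y 0.015 0.041
side 0.24 75 X -0.036 0.031 Y 0.001 0.041
top 0.18 1 X -0.011 -0.011 Y 0.06 0.06
top 0.19 1 X -0.01 -0.01 Y 0.064 0.064
top 0.21 2 X -0.01 0.014 Y 0.058 0.063
top 0.22 21 X -0.009 0.012 Y -0.07 0.065
```

View pics/s2.png

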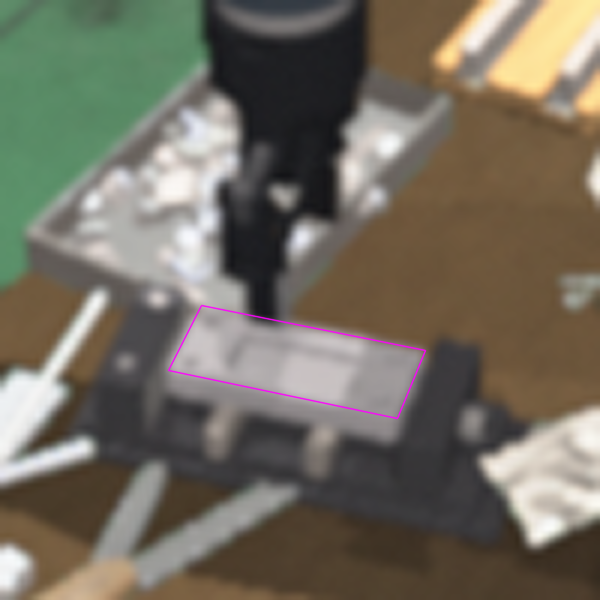

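Request:
carry_out --claw '[0.7, 0.7, 0.7, 0.7, 0.7]' --delta_pos '[[-0.1, 0.03, 3.5], [-0.1, 0.03, 6], [-0.1, 0.03, 6.9], [-0.1, 0.03, 6.9], [-0.1, 0.03, 6.9]]' --angular '[[0, 0, 0], [0, 0, 0], [0, 0, 0], [0, 0, 0], [0, 0, 0]]' --newtons 40

```text
time: 5.12
ee_pos: [0.4661, 0.2423, 0.0633]
orientation: [-179.9, 0.1, -165.4]
ft_force: [0.3, -0.6, 1.3]
gripper_width: 0.846
```

```bash
python3 go.py .4622 .243 .057 195
```

```text
t 5.12 p [0.4661 0.2423 0.0633] rpy [-1.7994e+02  8.0000e-02 -1.6543e+02] j [ 18.  20. -21.  50.  -0.   4.] w 0.846 F [ 0.3 -0.6  1.3]
-> (0.4622, 0.243, 0.057, 195.0) dpos cm [0.35 0.17 0.63] rot [-0.001  0.001 -0.008]
```

Request:
carry_out --claw '[0.7, 0.7, 0.7]' --delta_pos '[[0.1, 0, 0.4], [0.1, 0, 0.4], [0.1, 0, 0.4]]' --angular '[[0, 0, 0], [0, 0, 0], [0, 0, 0]]'

```text
time: 5.37
ee_pos: [0.4644, 0.2428, 0.0588]
orientation: [-179.9, 0.1, -165.3]
ft_force: [-0.2, -0.7, 0.3]
gripper_width: 0.849
```

```bash
python3 go.py .4622 .243 .057 195
```

```text
t 5.37 p [0.4644 0.2428 0.0588] rpy [-1.7995e+02  9.0000e-02 -1.6529e+02] j [ 18.  20. -21.  49.  -0.   4.] w 0.849 F [-0.2 -0.7  0.3]
-> (0.4622, 0.243, 0.057, 195.0) dpos cm [0.2  0.08 0.18] rot [-0.001  0.002 -0.005]
```

Now close on the plate.

Request:
carry_out --claw '[-0.2, -0.2, -0.2, -0.2, -0.2, -0.2]' --delta_pos '[[0.1, 0, 0], [0.1, 0, 0], [0.1, 0, 0], [0.1, 0, 0], [0.1, 0, 0], [0.1, 0, 0]]' --angular '[[0, 0, 0], [0, 0, 0], [0, 0, 0], [0, 0, 0], [0, 0, 0], [0, 0, 0]]'

```text
time: 5.87
ee_pos: [0.463, 0.2426, 0.0585]
orientation: [-179.9, 0.0, -165.3]
ft_force: [-0.4, -0.2, 6.6]
gripper_width: 0.576
```

```bash
python3 go.py .4622 .243 .057 195
```

```text
t 5.87 p [0.463  0.2426 0.0585] rpy [-1.7995e+02  5.0000e-02 -1.6525e+02] j [ 18.  20. -22.  49.  -0.   4.] w 0.576 F [-0.4 -0.2  6.6]
-> (0.4622, 0.243, 0.057, 195.0) dpos cm [0.07 0.05 0.15] rot [-0.001  0.001 -0.004]
```

Request:
carry_out --claw '[-0.3, -0.3, -0.3, -0.3, -0.3, -0.3, -0.3]' --delta_pos '[[0, 0, 0], [0, 0, -1], [0, 0, -3], [0, 0, -6], [0, 0, -9], [0, 0, -9], [0, 0, -9]]' --angular '[[0, 0, 0], [0, 0, 0], [0, 0, 0], [0, 0, 0], [0, 0, 0], [0, 0, 0], [0, 0, 0]]'

```text
time: 6.45
ee_pos: [0.4635, 0.2429, 0.1496]
orientation: [-180.0, 0.2, -165.3]
ft_force: [0.3, -0.6, -4.0]
gripper_width: 0.578
```

```bash
python3 go.py .46 .125 .12 90; python3 - <<'E'
from ov import *
grab('side',3);draw('side',3,[],(240,170,340,270),6,'pics/s3.png')
E
```

```text
t 6.45 p [0.4635 0.2429 0.1496] rpy [-179.96    0.2  -165.25] j [ 18.  15. -13.  61.  -0.   4.] w 0.578 F [ 0.3 -0.6 -4. ]
-> (0.46, 0.125, 0.12, 90.0) dpos cm [  3.35 -11.31   2.96] rot [0.003 0.003 1.828]
```

View pics/s3.png

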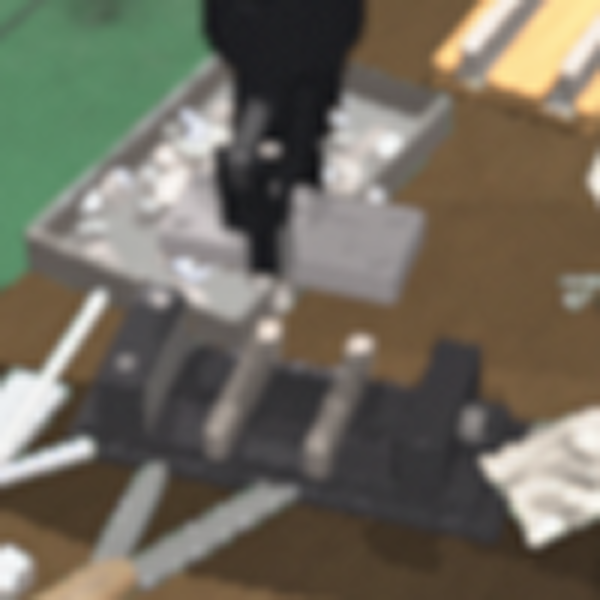

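Request:
carry_out --claw '[-0.3, -0.3, -0.3, -0.3, -0.3, -0.3, -0.3, -0.3, -0.3, -0.3]' --delta_pos '[[0.7, -2.2, 0], [1.4, -4.5, 0], [2.1, -7, 0], [2.7, -9, 0], [3.35, -11.3, 0], [3.35, -11.3, 0], [3.35, -11.3, 0], [3.35, -11.3, 0], [3.35, -11.3, 0], [3.35, -11.3, 0]]' --angular '[[0, 0, 0.12], [0, 0, 0.24], [0, 0, 0.36], [0, 0, 0.48], [0, 0, 0.6], [0, 0, 0.72], [0, 0, 0.84], [0, 0, 0.96], [0, 0, 1.08], [0, 0, 1.2]]'

```text
time: 7.33
ee_pos: [0.4583, 0.1245, 0.1464]
orientation: [-179.8, -0.0, 125.6]
ft_force: [-0.5, -0.4, -3.0]
gripper_width: 0.572
```

```bash
python3 go.py .46 .125 .04 90
```

```text
t 7.33 p [0.4583 0.1245 0.1464] rpy [-1.7983e+02 -3.0000e-02  1.2562e+02] j [  5.  11. -20.  60.  -0.  59.] w 0.572 F [-0.5 -0.4 -3. ]
-> (0.46, 0.125, 0.04, 90.0) dpos cm [-0.07  0.2  10.64] rot [-0.003  0.     0.622]
```

Request:
carry_out --claw '[-0.3, -0.3, -0.3, -0.3, -0.3, -0.3, -0.3, -0.3]' --delta_pos '[[0, 0.1, 2], [0, 0.2, 4], [0, 0.2, 6], [0, 0.2, 8], [0, 0.2, 10], [0, 0.2, 11.5], [0, 0.2, 12], [0, 0.2, 12]]' --angular '[[0, 0, 0.12], [0, 0, 0.24], [0, 0, 0.36], [0, 0, 0.48], [0, 0, 0.6], [0, 0, 0.62], [0, 0, 0.62], [0, 0, 0.62]]'

```text
time: 8.0
ee_pos: [0.4592, 0.1257, 0.026]
orientation: [-179.8, 0.1, 90.5]
ft_force: [-0.4, -0.6, -2.6]
gripper_width: 0.574
```

```bash
python3 go.py .46 .125 .0185 90
```

```text
t 8.0 p [0.4592 0.1257 0.026 ] rpy [-1.7976e+02  7.0000e-02  9.0530e+01] j [  5.  18. -30.  42.  -0.  95.] w 0.574 F [-0.4 -0.6 -2.6]
-> (0.46, 0.125, 0.0185, 90.0) dpos cm [-0.07  0.08  0.75] rot [-0.004  0.001  0.009]
```

Request:
carry_out --claw '[-0.3, -0.3, -0.3, -0.3]' --delta_pos '[[0, 0, 0.3], [0, 0, 0.6], [0, 0, 0.75], [0, 0, 0.75]]' --angular '[[0, 0, 0], [0, 0, 0], [0, 0, 0], [0, 0, 0]]'

```text
time: 8.33
ee_pos: [0.461, 0.1258, 0.0207]
orientation: [180.0, 0.1, 90.5]
ft_force: [-0.7, 0.2, -2.8]
gripper_width: 0.574
```

Request:
carry_out --claw '[-0.3, -0.3, -0.3]' --delta_pos '[[0, 0, 0.2], [0, 0, 0.3], [0, 0, 0.3]]' --angular '[[0, 0, 0], [0, 0, 0], [0, 0, 0]]'

```text
time: 8.58
ee_pos: [0.4612, 0.1259, 0.0186]
orientation: [179.9, 0.0, 90.5]
ft_force: [-3.5, -0.6, 10.4]
gripper_width: 0.569
```

Request:
carry_out --claw '[0.6, 0.6, 0.6, 0.6, 0.6, 0.6, 0.6, 0.6]' --delta_pos '[[0, 0, -0.1], [0, 0, -0.1], [0, 0, -0.1], [0, 0, -0.1], [0, 0, -3], [0, 0, -7], [0, 0, -11], [0, 0, -13]]' --angular '[[0, 0, 0], [0, 0, 0], [0, 0, 0], [0, 0, 0], [0, 0, 0], [0, 0, 0], [0, 0, 0], [0, 0, 0]]'

```text
time: 9.25
ee_pos: [0.4619, 0.1261, 0.1516]
orientation: [179.7, 0.0, 90.5]
ft_force: [0.2, 0.2, 0.4]
gripper_width: 0.8
```

```bash
python3 go.py .4622 .243 .12 105; python3 - <<'E'
from ov import *
V=np.array([.4622,.2430])
p=[(box(V,15,x-.005,x+.005,-.0425,.0425,.040),(0,255,255)) for x in(-.026,.026)]
p+=[(box(V,15,-.065,.065,-.038,.038,.058),(0,0,255)),(box(np.array([.461,.1258]),90,-.059,.059,-.025,.025,.016),(255,0,255))]
grab('side',4);grab('top',4);draw('side',4,p,(240,180,340,270),7,'pics/s4.png');draw('top',4,p,(230,170,320,250),7,'pics/t4.png')
E
```

```text
t 9.25 p [0.4619 0.1261 0.1516] rpy [1.7973e+02 3.0000e-02 9.0460e+01] j [  5.  11. -19.  60.  -0.  95.] w 0.8 F [0.2 0.2 0.4]
-> (0.4622, 0.243, 0.12, 105.0) dpos cm [11.69  0.11  3.15] rot [ 0.005  0.001 -0.254]
```

View pics/s4.png

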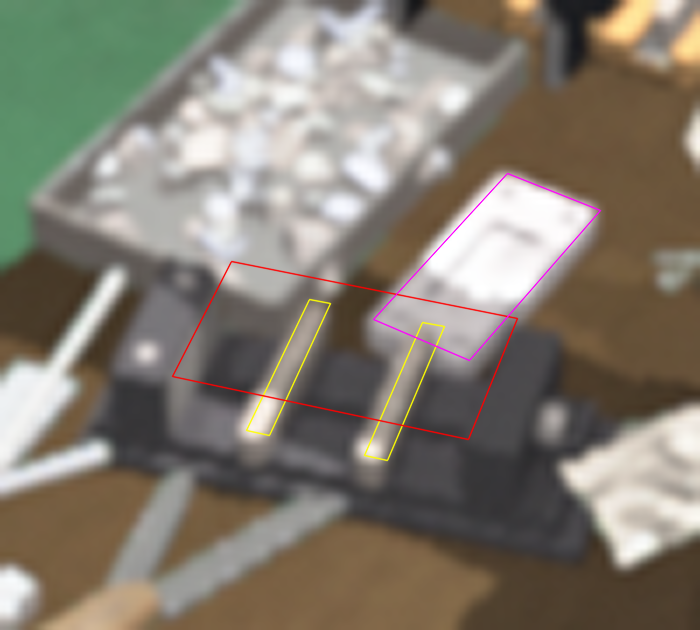

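View pics/t4.png

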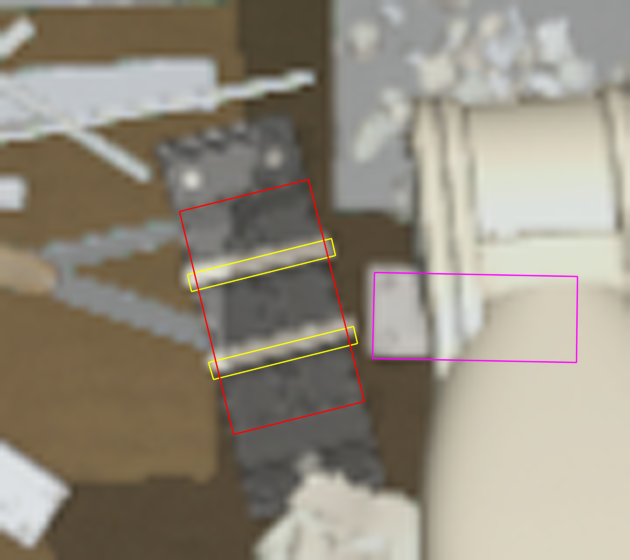

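```bash
python3 go.py .4880 .2497 .11 105 
```

```text
t 9.35 p [0.4628 0.1262 0.1512] rpy [1.7959e+02 2.0000e-02 9.0460e+01] j [  5.  11. -19.  60.  -0.  95.] w 0.796 F [ 0.8  0.1 -1.1]
-> (0.488, 0.2497, 0.11, 105.0) dpos cm [12.33  2.59  4.13] rot [ 0.007  0.001 -0.254]
```

Request:
carry_out --claw '[-0.2, -0.2, -0.2, -0.2, -0.2, -0.2, -0.2]' --delta_pos '[[4, 0.9, 1], [8, 1.8, 2], [12.3, 2.6, 4], [12.3, 2.6, 4], [12.3, 2.6, 4], [12.3, 2.6, 4], [12.3, 2.6, 4]]' --angular '[[0.006, 0, -0.08], [0.006, 0, -0.16], [0.006, 0, -0.254], [0.006, 0, -0.254], [0.006, 0, -0.254], [0.006, 0, -0.254], [0.006, 0, -0.254]]'

```text
time: 9.93
ee_pos: [0.4856, 0.2481, 0.1073]
orientation: [-179.6, 0.0, 104.9]
ft_force: [-0.3, -0.5, -0.3]
gripper_width: 0.403
```

```bash
python3 go.py .4880 .2497 .042 105 
```

```text
t 9.93 p [0.4856 0.2481 0.1073] rpy [-1.7963e+02  3.0000e-02  1.0493e+02] j [ 18.  19. -14.  57.  -0.  93.] w 0.403 F [-0.3 -0.5 -0.3]
-> (0.488, 0.2497, 0.042, 105.0) dpos cm [0.09 0.31 6.53] rot [-0.006  0.001 -0.001]
```

Request:
carry_out --claw '[-0.2, -0.2, -0.2, -0.2, -0.2, -0.2]' --delta_pos '[[0.1, 0.15, 2.5], [0.1, 0.15, 5], [0.1, 0.15, 6], [0.1, 0.15, 6.4], [0.1, 0.15, 6.4], [0.1, 0.15, 6.4]]' --angular '[[-0.005, 0, 0], [-0.005, 0, 0], [-0.005, 0, 0], [-0.005, 0, 0], [-0.005, 0, 0], [-0.005, 0, 0]]'

```text
time: 10.43
ee_pos: [0.4873, 0.25, 0.0444]
orientation: [180.0, 0.0, 105.0]
ft_force: [-0.0, -0.0, 0.1]
gripper_width: 0.398
```

```bash
python3 go.py .4880 .2497 .042 105 
```

```text
t 10.43 p [0.4873 0.25   0.0444] rpy [1.7998e+02 1.0000e-02 1.0496e+02] j [ 18.  23. -19.  48.  -0.  93.] w 0.398 F [-0.  -0.   0.1]
-> (0.488, 0.2497, 0.042, 105.0) dpos cm [-0.05  0.06  0.24] rot [ 0.     0.    -0.001]
```

Request:
carry_out --claw '[-0.2, -1, -1, -1, -1, -1, -1]' --delta_pos '[[0, 0, 0.2], [0, 0, 0.2], [0, 0, 0.2], [0, 0, 0.2], [0, 0, 0.2], [0, 0, 0.2], [0, 0, 0.2]]' --angular '[[0, 0, 0], [0, 0, 0], [0, 0, 0], [0, 0, 0], [0, 0, 0], [0, 0, 0], [0, 0, 0]]'

```text
time: 11.02
ee_pos: [0.4871, 0.2505, 0.0421]
orientation: [180.0, 0.0, 105.0]
ft_force: [-0.6, -0.6, 5.0]
gripper_width: 0.11
```

```bash
python3 go.py .488 .015 .15 90 
```

```text
t 11.02 p [0.4871 0.2505 0.0421] rpy [1.7998e+02 2.0000e-02 1.0502e+02] j [ 18.  23. -19.  48.  -0.  93.] w 0.11 F [-0.6 -0.6  5. ]
-> (0.488, 0.015, 0.15, 90.0) dpos cm [-22.77  -6.01 -10.79] rot [0.    0.    0.262]
```

Request:
carry_out --claw '[-1, -1, -1, -1, -1, -1, -1, -1, -1, -1]' --delta_pos '[[0, 0, -2], [0, 0, -5], [0, 0, -8], [-2, -0.5, -9], [-6, -1.6, -9], [-10, -2.6, -9], [-14, -3.7, -9], [-18, -4.8, -9], [-21, -5.6, -9], [-22.8, -6, -9]]' --angular '[[0, 0, 0], [0, 0, 0], [0, 0, 0], [0, 0, 0.04], [0, 0, 0.08], [0, 0, 0.12], [0, 0, 0.16], [0, 0, 0.2], [0, 0, 0.24], [0, 0, 0.262]]'

```text
time: 11.85
ee_pos: [0.4875, 0.0118, 0.1316]
orientation: [-180.0, 0.1, 89.8]
ft_force: [0.6, 0.4, -0.6]
gripper_width: 0.108
```

```bash
python3 go.py .488 .015 .03 90 
```

```text
t 11.85 p [0.4875 0.0118 0.1316] rpy [-1.7996e+02  6.0000e-02  8.9760e+01] j [ -8.  13. -20.  58.  -0.  82.] w 0.108 F [ 0.6  0.4 -0.6]
-> (0.488, 0.015, 0.03, 90.0) dpos cm [ 0.34  0.06 10.16] rot [-0.001  0.001 -0.004]
```

Request:
carry_out --claw '[-1, -1, -1, -1, -1, -1]' --delta_pos '[[0, 0, 3], [0, 0, 6.5], [0, 0, 9.5], [0, 0, 10.7], [0, 0, 10.7], [0, 0, 10.7]]' --angular '[[0, 0, 0], [0, 0, 0], [0, 0, 0], [0, 0, 0], [0, 0, 0], [0, 0, 0]]'

```text
time: 12.35
ee_pos: [0.4876, 0.0147, 0.0243]
orientation: [-179.9, 0.0, 90.0]
ft_force: [0.8, 0.4, -0.8]
gripper_width: 0.105
```

Request:
carry_out --claw '[-1, -1, -1]' --delta_pos '[[0, 0, 0.3], [0, 0, 0.6], [0, 0, 0.6]]' --angular '[[0, 0, 0], [0, 0, 0], [0, 0, 0]]'

```text
time: 12.6
ee_pos: [0.4889, 0.0146, 0.0199]
orientation: [179.9, 0.0, 90.0]
ft_force: [-1.1, 0.1, 4.8]
gripper_width: 0.106
```

Request:
carry_out --claw '[-0.2, -0.2, -0.2, -0.2, -0.2, -0.2, -0.2, -0.2]' --delta_pos '[[0, 0, -0.05], [0, 0, -0.1], [0, 0, -0.1], [0, 0, -0.2], [0, 0, -3], [0, 0, -7], [0, 0, -11], [0, 0, -12]]' --angular '[[0, 0, 0], [0, 0, 0], [0, 0, 0], [0, 0, 0], [0, 0, 0], [0, 0, 0], [0, 0, 0], [0, 0, 0]]'

```text
time: 13.27
ee_pos: [0.4898, 0.0144, 0.144]
orientation: [179.6, 0.1, 90.0]
ft_force: [0.5, 0.9, -0.1]
gripper_width: 0.397
```

```bash
python3 go.py .4376 .2363 .12 105 
```

```text
t 13.27 p [0.4898 0.0144 0.144 ] rpy [1.7964e+02 8.0000e-02 9.0010e+01] j [ -8.  12. -18.  59.  -0.  82.] w 0.397 F [ 0.5  0.9 -0.1]
-> (0.4376, 0.2363, 0.12, 105.0) dpos cm [22.19 -5.24  2.34] rot [ 0.006  0.002 -0.262]
```

Request:
carry_out --claw '[-0.2, -0.2, -0.2, -0.2, -0.2, -0.2, -0.2, -0.2, -0.2, -0.2]' --delta_pos '[[4, -1, 0], [8, -2, 0], [12, -3, 0], [16, -4, 0], [20, -5, 0], [22.2, -5.2, 2], [22.2, -5.2, 4], [22.2, -5.2, 6], [22.2, -5.2, 6], [22.2, -5.2, 6]]' --angular '[[0, 0, -0.06], [0, 0, -0.12], [0, 0, -0.18], [0, 0, -0.23], [0, 0, -0.262], [0, 0, -0.262], [0, 0, -0.262], [0, 0, -0.262], [0, 0, -0.262], [0, 0, -0.262]]'

```text
time: 14.1
ee_pos: [0.4352, 0.2365, 0.0781]
orientation: [-179.8, 0.0, 105.0]
ft_force: [-0.4, 1.0, -0.0]
gripper_width: 0.4
```

```bash
python3 go.py .4376 .2363 .042 105 
```

```text
t 14.1 p [0.4352 0.2365 0.0781] rpy [-1.7983e+02  2.0000e-02  1.0502e+02] j [ 19.  16. -23.  51.  -0.  94.] w 0.4 F [-0.4  1.  -0. ]
-> (0.4376, 0.2363, 0.042, 105.0) dpos cm [-0.08  0.23  3.61] rot [-0.003  0.     0.   ]
```

Request:
carry_out --claw '[-0.2, -0.2, -0.2, -1, -1, -1, -1, -1, -1]' --delta_pos '[[-0.05, 0.1, 2], [-0.05, 0.1, 3.6], [-0.05, 0.1, 3.6], [-0.05, 0.1, 3.6], [-0.05, 0.1, 3.6], [-0.05, 0.1, 3.6], [-0.05, 0.1, 3.6], [-0.05, 0.1, 3.6], [-0.05, 0.1, 3.6]]' --angular '[[0, 0, 0], [0, 0, 0], [0, 0, 0], [0, 0, 0], [0, 0, 0], [0, 0, 0], [0, 0, 0], [0, 0, 0], [0, 0, 0]]'

```text
time: 14.85
ee_pos: [0.4379, 0.2364, 0.044]
orientation: [179.9, 0.0, 105.0]
ft_force: [-1.1, -1.1, 6.8]
gripper_width: 0.102
```

```bash
python3 go.py .445 .015 .13 90 
```

```text
t 14.85 p [0.4379 0.2364 0.044 ] rpy [1.7989e+02 3.0000e-02 1.0500e+02] j [ 19.  18. -26.  45.  -0.  94.] w 0.102 F [-1.1 -1.1  6.8]
-> (0.445, 0.015, 0.13, 90.0) dpos cm [-21.58  -5.03  -8.6 ] rot [0.002 0.    0.262]
```

Request:
carry_out --claw '[-1, -1, -1, -1, -1, -1, -1, -1, -1, -1]' --delta_pos '[[0, 0, -2], [0, 0, -5], [0, 0, -8], [-2, -0.5, -9], [-6, -1.5, -9], [-10, -2.4, -9], [-14, -3.3, -9], [-18, -4.2, -9], [-20.5, -4.8, -9], [-21.6, -5, -9]]' --angular '[[0, 0, 0], [0, 0, 0], [0, 0, 0], [0, 0, 0.04], [0, 0, 0.08], [0, 0, 0.12], [0, 0, 0.16], [0, 0, 0.2], [0, 0, 0.24], [0, 0, 0.262]]'

```text
time: 15.68
ee_pos: [0.4448, 0.0118, 0.1334]
orientation: [180.0, 0.1, 89.7]
ft_force: [0.9, -0.2, -0.7]
gripper_width: 0.102
```

```bash
python3 go.py .445 .015 .022 90 
```

```text
t 15.68 p [0.4448 0.0118 0.1334] rpy [1.7996e+02 7.0000e-02 8.9700e+01] j [ -9.   9. -25.  57.  -0.  81.] w 0.102 F [ 0.9 -0.2 -0.7]
-> (0.445, 0.015, 0.022, 90.0) dpos cm [ 0.33  0.02 11.14] rot [ 0.001  0.001 -0.005]
```

Request:
carry_out --claw '[-1, -1, -1, -1, -1, -1]' --delta_pos '[[0, 0, 3], [0, 0, 6.5], [0, 0, 9.5], [0, 0, 10.7], [0, 0, 10.7], [0, 0, 10.7]]' --angular '[[0, 0, 0], [0, 0, 0], [0, 0, 0], [0, 0, 0], [0, 0, 0], [0, 0, 0]]'

```text
time: 16.18
ee_pos: [0.4446, 0.0151, 0.0258]
orientation: [-179.9, 0.0, 90.0]
ft_force: [1.0, -0.7, -1.1]
gripper_width: 0.105
```

Request:
carry_out --claw '[-1, -1, -1, -1]' --delta_pos '[[0, 0, 0.3], [0, 0, 0.5], [0, 0, 0.6], [0, 0, 0.6]]' --angular '[[0, 0, 0], [0, 0, 0], [0, 0, 0], [0, 0, 0]]'

```text
time: 16.52
ee_pos: [0.4456, 0.0148, 0.0217]
orientation: [179.8, 0.1, 90.0]
ft_force: [-5.7, 1.3, 20.2]
gripper_width: 0.099
```

Request:
carry_out --claw '[-0.2, -0.2, -0.2, -0.2, -0.2, -0.2, -0.2, -0.2]' --delta_pos '[[0, 0, -0.1], [0, 0, -0.2], [0, 0, -0.2], [0, 0, -0.3], [0, 0, -3], [0, 0, -7], [0, 0, -11], [0, 0, -12]]' --angular '[[0, 0, 0], [0, 0, 0], [0, 0, 0], [0, 0, 0], [0, 0, 0], [0, 0, 0], [0, 0, 0], [0, 0, 0]]'

```text
time: 17.18
ee_pos: [0.4466, 0.0146, 0.1447]
orientation: [179.7, 0.1, 90.0]
ft_force: [1.3, -0.4, -0.4]
gripper_width: 0.4
```

```bash
python3 - <<'E'
from ov import *
for cam,win in(('top',(330,185,380,225)),('side',(305,155,365,205))):
    im,d=load(cam,1); x0,y0,x1,y1=win
    hsv=cv2.cvtColor(im,cv2.COLOR_BGR2HSV)
    vv,uu=np.mgrid[y0:y1,x0:x1]
    P=onplane(cam,uu.astype(float),vv.astype(float),.034)
    a=np.deg2rad(3.4);q=P[...,:2]-[.508,-.103]
    X=q[...,0]*np.cos(a)+q[...,1]*np.sin(a);Y=-q[...,0]*np.sin(a)+q[...,1]*np.cos(a)
    h=hsv[y0:y1,x0:x1]; w=((h[...,2].astype(float)-130).clip(0)*(h[...,1]<60))
    for s in(1,-1):
        m=(w>0)&(abs(X-s*.028)<.014)&(abs(Y)<.075)
        ww=w[m]
        pf=np.polyfit(Y[m],X[m],1,w=ww**.5)
        print(cam,s,m.sum(),'X',np.average(X[m],weights=ww).round(4),'Yc',np.average(Y[m],weights=ww).round(4),'Yrange',np.percentile(Y[m],[2,98]).round(4),'tilt',np.degrees(pf[0]).round(2))
grab('side',5);draw('side',5,[],(270,150,390,250),6,'pics/s5.png')
E
python3 go.py .535 -.1 .13 93.4
```

```text
top 1 110 X 0.0271 Yc 0.0019 Yrange [-0.0478  0.0529] tilt -0.46
top -1 112 X -0.0305 Yc -0.0008 Yrange [-0.0482  0.0562] tilt -0.72
side 1 95 X 0.0254 Yc 0.0088 Yrange [-0.0416  0.0629] tilt 0.27
side -1 85 X -0.0325 Yc 0.0016 Yrange [-0.0481  0.0699] tilt -1.71
t 17.23 p [0.4468 0.0146 0.1443] rpy [1.7962e+02 9.0000e-02 9.0010e+01] j [ -9.   8. -23.  58.  -0.  81.] w 0.403 F [1.  0.  1.8]
-> (0.535, -0.1, 0.13, 93.4) dpos cm [-11.45   8.81   1.51] rot [ 0.007  0.002 -0.059]
```

View pics/s5.png

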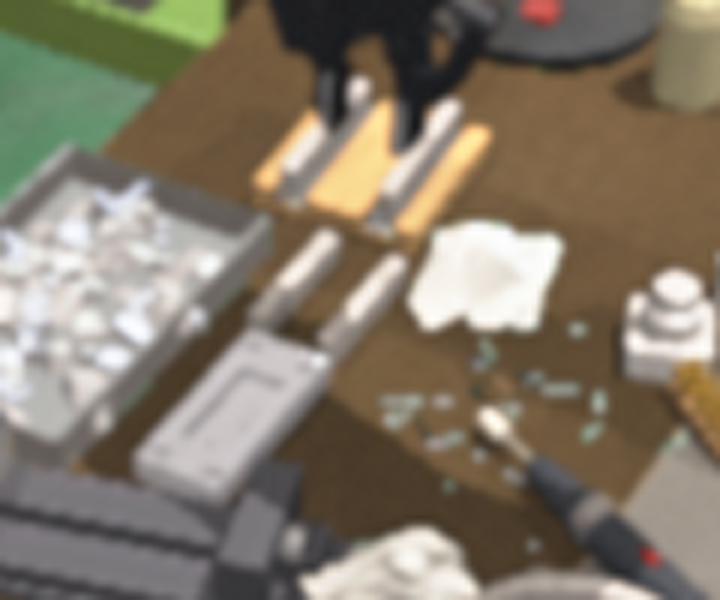

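```bash
python3 go.py .5345 -.0995 .09 93
```

```text
t 17.23 p [0.4468 0.0146 0.1443] rpy [1.7962e+02 9.0000e-02 9.0010e+01] j [ -9.   8. -23.  58.  -0.  81.] w 0.403 F [1.  0.  1.8]
-> (0.5345, -0.0995, 0.09, 93.0) dpos cm [-11.4    8.73   5.51] rot [ 0.007  0.002 -0.052]
```

Request:
carry_out --claw '[-0.2, -0.2, -0.2, -0.2, -0.2, -0.2, -0.2, -0.2]' --delta_pos '[[-3, 2.3, 0], [-6, 4.6, 0], [-9, 7, 0], [-11.4, 8.8, 2], [-11.4, 8.8, 4], [-11.4, 8.8, 5.3], [-11.4, 8.8, 5.3], [-11.4, 8.8, 5.3]]' --angular '[[0, 0, -0.03], [0, 0, -0.05], [0, 0, -0.055], [0, 0, -0.055], [0, 0, -0.055], [0, 0, -0.055], [0, 0, -0.055], [0, 0, -0.055]]'

```text
time: 17.9
ee_pos: [0.5319, -0.099, 0.0855]
orientation: [-179.8, -0.0, 93.1]
ft_force: [0.1, 0.4, -0.1]
gripper_width: 0.401
```

```bash
python3 go.py .5345 -.0995 .039 93
```

```text
t 17.9 p [ 0.5319 -0.099   0.0855] rpy [-1.7982e+02 -3.0000e-02  9.3140e+01] j [-19.  20. -17.  54.  -0.  67.] w 0.401 F [ 0.1  0.4 -0.1]
-> (0.5345, -0.0995, 0.039, 93.0) dpos cm [-0.06  0.27  4.65] rot [-0.003 -0.001  0.002]
```

Request:
carry_out --claw '[-0.2, -0.2, -0.2, -0.2]' --delta_pos '[[-0.05, 0.15, 2.5], [-0.05, 0.15, 4.2], [-0.05, 0.15, 4.7], [-0.05, 0.15, 4.7]]' --angular '[[0, 0, 0], [0, 0, 0], [0, 0, 0], [0, 0, 0]]'

```text
time: 18.23
ee_pos: [0.5337, -0.0992, 0.0392]
orientation: [-179.9, -0.0, 93.2]
ft_force: [-0.2, -0.5, -0.1]
gripper_width: 0.399
```

Request:
carry_out --claw '[-1, -1, -1, -1, -1, -1, -1]' --delta_pos '[[0, 0, 0], [0, 0, 0], [0, 0, 0], [0, 0, 0], [0, 0, 0], [0, 0, 0], [0, 0, 0]]' --angular '[[0, 0, 0], [0, 0, 0], [0, 0, 0], [0, 0, 0], [0, 0, 0], [0, 0, 0], [0, 0, 0]]'

```text
time: 18.82
ee_pos: [0.5348, -0.0997, 0.0409]
orientation: [179.9, 0.1, 93.2]
ft_force: [-1.6, 2.0, 7.8]
gripper_width: 0.101
```

```bash
python3 go.py .4873 .2497 .13 105; python3 - <<'E'
from ov import *
grab('side',6);draw('side',6,[],(290,130,390,210),7,'pics/s6.png')
E
```

```text
t 18.82 p [ 0.5348 -0.0997  0.0409] rpy [1.7991e+02 6.0000e-02 9.3160e+01] j [-19.  22. -20.  47.  -0.  67.] w 0.101 F [-1.6  2.   7.8]
-> (0.4873, 0.2497, 0.13, 105.0) dpos cm [35.14 -2.8  -8.95] rot [ 0.001  0.001 -0.207]
```

View pics/s6.png

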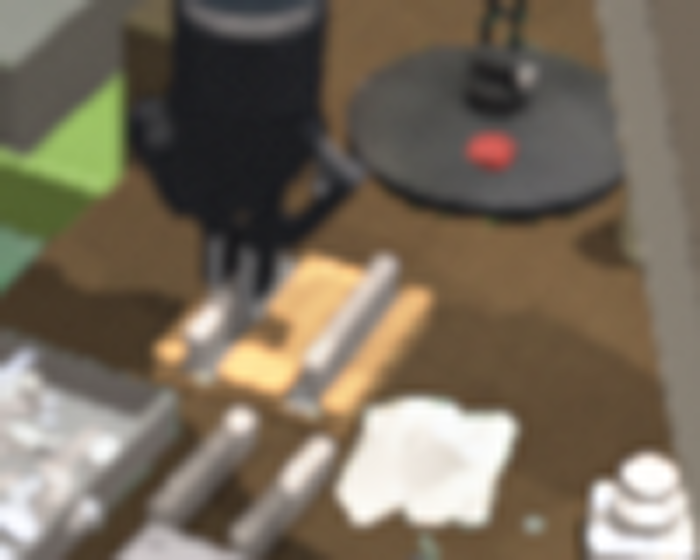

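Request:
carry_out --claw '[-1, -1, -1, -1, -1, -1, -1, -1, -1, -1]' --delta_pos '[[0, 0, -1.5], [0, 0, -4], [0, 0, -7], [2, -0.2, -9.5], [6, -0.5, -10], [10, -0.8, -10], [14, -1.1, -10], [18, -1.4, -10], [22, -1.7, -10], [26, -2, -10]]' --angular '[[0, 0, 0], [0, 0, 0], [0, 0, 0], [0, 0, 0], [0, 0, -0.04], [0, 0, -0.07], [0, 0, -0.1], [0, 0, -0.13], [0, 0, -0.17], [0, 0, -0.207]]'

```text
time: 19.7
ee_pos: [0.4994, 0.1607, 0.1402]
orientation: [180.0, 0.0, 105.1]
ft_force: [0.9, -0.7, -1.9]
gripper_width: 0.1
```

```bash
python3 go.py .4873 .2497 .13 105;  python3 - <<'E'
from ov import *
grab('side',7);draw('side',7,[],(270,130,370,230),7,'pics/s7.png')
E
```

```text
t 19.7 p [0.4994 0.1607 0.1402] rpy [1.7998e+02 2.0000e-02 1.0511e+02] j [  9.  16. -14.  60.  -0.  84.] w 0.1 F [ 0.9 -0.7 -1.9]
-> (0.4873, 0.2497, 0.13, 105.0) dpos cm [8.9  1.15 1.02] rot [0.    0.    0.002]
```

View pics/s7.png

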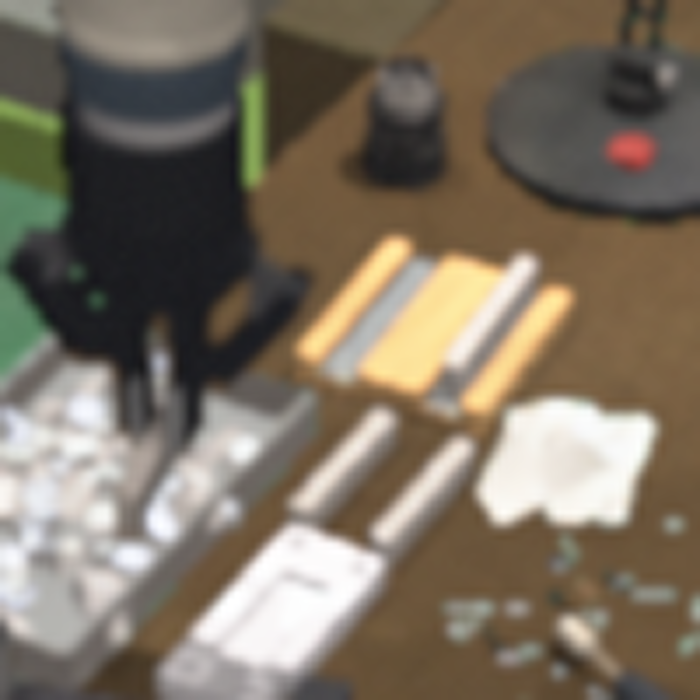

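Request:
carry_out --claw '[-1, -1, -1, -1, -1, -1]' --delta_pos '[[3.5, 0.4, 0], [7, 0.9, 0], [8.9, 1.1, 2], [8.9, 1.1, 5], [8.9, 1.1, 6], [8.9, 1.1, 6]]' --angular '[[0, 0, 0], [0, 0, 0], [0, 0, 0], [0, 0, 0], [0, 0, 0], [0, 0, 0]]'

```text
time: 20.25
ee_pos: [0.4858, 0.2472, 0.0774]
orientation: [-179.7, 0.0, 105.0]
ft_force: [0.4, -0.2, -1.7]
gripper_width: 0.103
```

```bash
python3 go.py .4873 .2497 .053 105;  python3 - <<'E'
from ov import *
V=np.array([.4622,.2430])
c=np.array([.4873,.2497])
p=[(box(V,15,.021,.031,-.0485,.0485,.022+.024+.027),(0,255,255)),(box(V,15,-.065,.065,-.038,.038,.058),(0,0,255))]
grab('side',8);draw('side',8,p,(240,170,340,270),7,'pics/s8.png')
grab('top',8);draw('top',8,p,(230,170,320,250),7,'pics/t8.png')
E
```

```text
t 20.25 p [0.4858 0.2472 0.0774] rpy [-1.7968e+02  4.0000e-02  1.0504e+02] j [ 18.  21. -17.  53.  -0.  93.] w 0.103 F [ 0.4 -0.2 -1.7]
-> (0.4873, 0.2497, 0.053, 105.0) dpos cm [0.2  0.22 2.43] rot [-0.006  0.001  0.001]
```

View pics/s8.png

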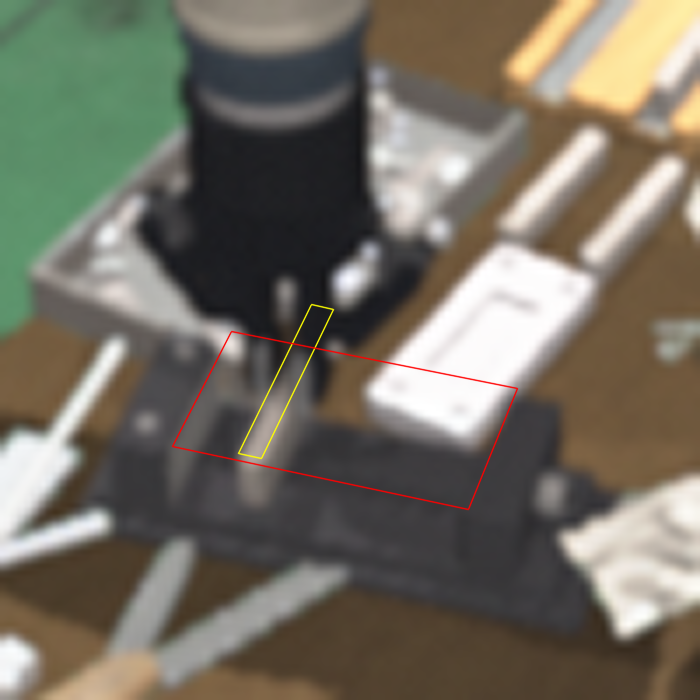

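View pics/t8.png

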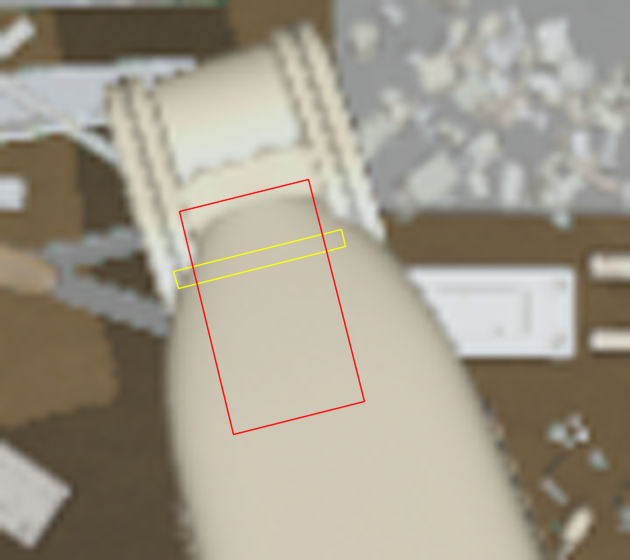

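Request:
carry_out --claw '[-1, -1, -1, -1]' --delta_pos '[[0.1, 0.1, 1.2], [0.1, 0.1, 2.2], [0.1, 0.1, 2.2], [0.1, 0.1, 2.2]]' --angular '[[0, 0, 0], [0, 0, 0], [0, 0, 0], [0, 0, 0]]'

```text
time: 20.68
ee_pos: [0.4883, 0.2484, 0.0577]
orientation: [-179.9, 0.0, 105.0]
ft_force: [-0.7, 0.5, -2.1]
gripper_width: 0.103
```

```bash
python3 go.py .4873 .2497 .053 105
```

```text
t 20.68 p [0.4883 0.2484 0.0577] rpy [-1.7994e+02  2.0000e-02  1.0496e+02] j [ 18.  22. -18.  50.  -0.  93.] w 0.103 F [-0.7  0.5 -2.1]
-> (0.4873, 0.2497, 0.053, 105.0) dpos cm [ 0.15 -0.06  0.47] rot [-0.001  0.    -0.001]
```

Request:
carry_out --claw '[-1, -1, -1, -1]' --delta_pos '[[0, -0.05, 0.2], [0, -0.05, 0.4], [0, -0.05, 0.4], [0, -0.05, 0.4]]' --angular '[[0, 0, 0], [0, 0, 0], [0, 0, 0], [0, 0, 0]]'

```text
time: 21.02
ee_pos: [0.4876, 0.2488, 0.0535]
orientation: [-180.0, 0.0, 105.0]
ft_force: [0.1, 0.1, -1.3]
gripper_width: 0.098
```

Request:
carry_out --claw '[-1, -1, -1]' --delta_pos '[[0, 0, 0.15], [0, 0, 0.3], [0, 0, 0.3]]' --angular '[[0, 0, 0], [0, 0, 0], [0, 0, 0]]'

```text
time: 21.27
ee_pos: [0.4879, 0.2489, 0.0528]
orientation: [179.9, 0.0, 105.0]
ft_force: [-7.9, -2.9, 24.9]
gripper_width: 0.098
```

Request:
carry_out --claw '[-1, -0.3, -0.3, -0.3, -0.3, -0.3, -0.3, -0.3, -0.3]' --delta_pos '[[0, 0, -0.2], [0, 0, -0.3], [0, 0, -0.3], [0, 0, -0.3], [0, 0, -0.5], [0, 0, -3], [0, 0, -6], [0, 0, -9], [0, 0, -9]]' --angular '[[0, 0, 0], [0, 0, 0], [0, 0, 0], [0, 0, 0], [0, 0, 0], [0, 0, 0], [0, 0, 0], [0, 0, 0], [0, 0, 0]]'

```text
time: 22.02
ee_pos: [0.4899, 0.2496, 0.1456]
orientation: [179.6, -0.0, 105.0]
ft_force: [1.0, 0.5, 0.5]
gripper_width: 0.35
```

```bash
python3 go.py .477 -.102 .14 93
```

```text
t 22.02 p [0.4899 0.2496 0.1456] rpy [ 1.7962e+02 -1.0000e-02  1.0502e+02] j [ 18.  17. -10.  62.  -0.  93.] w 0.35 F [1.  0.5 0.5]
-> (0.477, -0.102, 0.14, 93.0) dpos cm [-33.63 -10.36   0.48] rot [ 0.007 -0.001  0.21 ]
```

Request:
carry_out --claw '[-0.2, -0.2, -0.2, -0.2, -0.2, -0.2, -0.2, -0.2, -0.2, -0.2]' --delta_pos '[[-3.5, -1, 0.3], [-7.4, -2.2, 0.3], [-11.2, -3.4, 0.3], [-15, -4.6, 0.3], [-19, -5.8, 0.3], [-22.6, -7, 0.3], [-26.4, -8.1, 0.3], [-30.2, -9.3, 0.3], [-33.6, -10.5, 0.3], [-33.6, -10.5, 2]]' --angular '[[0, 0, 0.02], [0, 0, 0.05], [0, 0, 0.07], [0, 0, 0.09], [0, 0, 0.12], [0, 0, 0.14], [0, 0, 0.16], [0, 0, 0.19], [0, 0, 0.21], [0, 0, 0.21]]'

```text
time: 22.85
ee_pos: [0.4747, -0.109, 0.1224]
orientation: [179.8, 0.2, 92.6]
ft_force: [-0.2, -0.5, 0.5]
gripper_width: 0.396
```

```bash
python3 go.py .477 -.102 .039 93; python3 - <<'E'
from ov import *
V=np.array([.4622,.2430])
p=[(box(V,15,.021,.031,-.0485,.0485,.046),(0,255,255)),(box(V,15,-.065,.065,-.038,.038,.058),(0,0,255))]
grab('side',9);draw('side',9,p,(240,190,340,270),7,'pics/s9.png')
grab('top',9);draw('top',9,p,(230,170,320,250),7,'pics/t9.png')
E
```

```text
t 22.85 p [ 0.4747 -0.109   0.1224] rpy [179.79   0.24  92.62] j [-23.  13. -21.  56.  -0.  65.] w 0.396 F [-0.2 -0.5  0.5]
-> (0.477, -0.102, 0.039, 93.0) dpos cm [0.72 0.23 8.34] rot [ 0.004  0.004 -0.007]
```

View pics/s9.png

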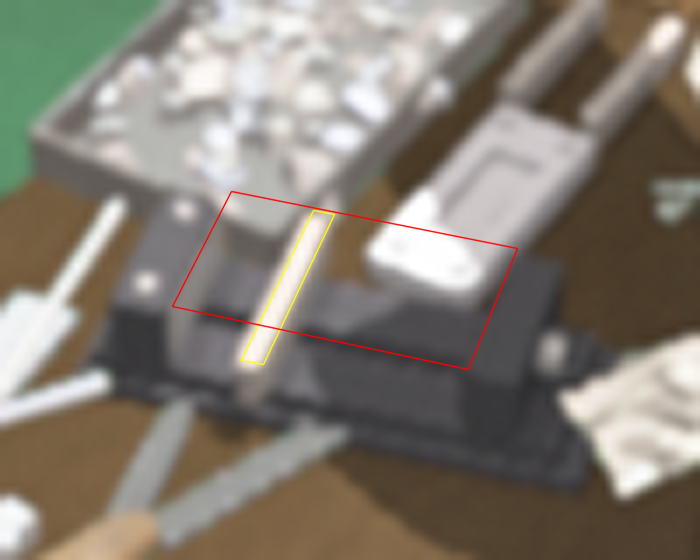

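View pics/t9.png

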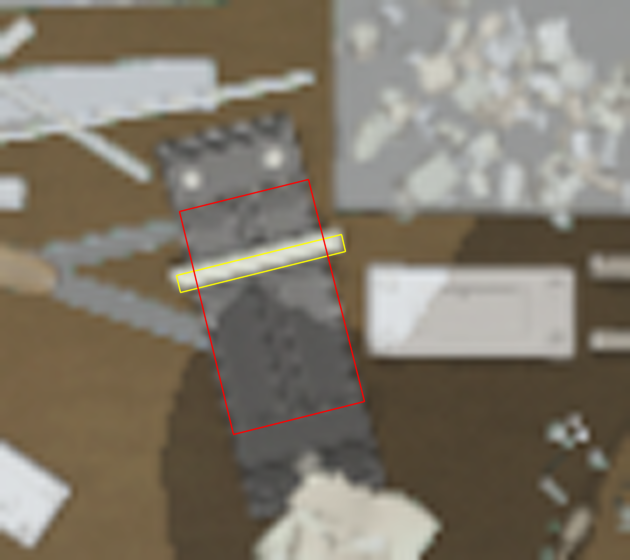

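Request:
carry_out --claw '[-0.2, -0.2, -0.2, -0.2, -0.2]' --delta_pos '[[0, 0, 2], [0, 0, 4], [0, 0, 4.5], [0, 0, 4.5], [0, 0, 4.5]]' --angular '[[0, 0, 0], [0, 0, 0], [0, 0, 0], [0, 0, 0], [0, 0, 0]]'

```text
time: 23.37
ee_pos: [0.4735, -0.1022, 0.0761]
orientation: [-179.9, 0.0, 93.1]
ft_force: [0.3, -0.6, 0.5]
gripper_width: 0.401
```

```bash
python3 go.py .477 -.102 .039 93
```

```text
t 23.37 p [ 0.4735 -0.1022  0.0761] rpy [-1.7994e+02  1.0000e-02  9.3060e+01] j [-22.  15. -25.  50.  -0.  65.] w 0.401 F [ 0.3 -0.6  0.5]
-> (0.477, -0.102, 0.039, 93.0) dpos cm [0.01 0.35 3.71] rot [-0.001  0.     0.001]
```

Request:
carry_out --claw '[-0.2, -0.2, -0.2, -0.2]' --delta_pos '[[0, 0.3, 1.8], [0, 0.3, 3.4], [0, 0.3, 3.7], [0, 0.3, 3.7]]' --angular '[[0, 0, 0], [0, 0, 0], [0, 0, 0], [0, 0, 0]]'

```text
time: 23.7
ee_pos: [0.4761, -0.1024, 0.0387]
orientation: [-179.9, 0.0, 93.0]
ft_force: [-0.5, -0.4, 0.2]
gripper_width: 0.404
```

```bash
python3 go.py .477 -.102 .039 93
```

```text
t 23.7 p [ 0.4761 -0.1024  0.0387] rpy [-179.91    0.     93.02] j [-22.  18. -28.  44.  -0.  65.] w 0.404 F [-0.5 -0.4  0.2]
-> (0.477, -0.102, 0.039, 93.0) dpos cm [ 0.04  0.09 -0.03] rot [-0.002  0.     0.   ]
```

Request:
carry_out --claw '[-1, -1, -1, -1, -1, -1, -1]' --delta_pos '[[0, 0, -0.1], [0, 0, -0.1], [0, 0, -0.1], [0, 0, -0.1], [0, 0, -0.1], [0, 0, -0.1], [0, 0, -0.1]]' --angular '[[0, 0, 0], [0, 0, 0], [0, 0, 0], [0, 0, 0], [0, 0, 0], [0, 0, 0], [0, 0, 0]]'

```text
time: 24.28
ee_pos: [0.4769, -0.103, 0.0409]
orientation: [179.9, 0.1, 93.0]
ft_force: [-0.9, 0.9, 5.3]
gripper_width: 0.101
```

```bash
python3 go.py .4371 .2363 .14 105
```

```text
t 24.28 p [ 0.4769 -0.103   0.0409] rpy [1.7992e+02 6.0000e-02 9.2980e+01] j [-22.  18. -28.  44.  -0.  65.] w 0.101 F [-0.9  0.9  5.3]
-> (0.4371, 0.2363, 0.14, 105.0) dpos cm [34.08 -2.2  -9.95] rot [ 0.001  0.001 -0.21 ]
```

Request:
carry_out --claw '[-1, -1, -1, -1, -1, -1, -1, -1, -1, -1]' --delta_pos '[[0, 0, -1.5], [0, 0, -4], [0, 0, -7], [2, -0.1, -9.5], [6, -0.4, -10], [10, -0.6, -10], [14, -0.9, -10], [18, -1.2, -10], [22, -1.4, -10], [26, -1.7, -10]]' --angular '[[0, 0, 0], [0, 0, 0], [0, 0, 0], [0, 0, 0], [0, 0, -0.04], [0, 0, -0.07], [0, 0, -0.1], [0, 0, -0.13], [0, 0, -0.17], [0, 0, -0.21]]'

```text
time: 25.12
ee_pos: [0.4454, 0.1578, 0.1404]
orientation: [180.0, 0.0, 105.1]
ft_force: [0.8, 0.8, -0.5]
gripper_width: 0.1
```

```bash
python3 go.py .4371 .2363 .14 105
```

```text
t 25.12 p [0.4454 0.1578 0.1404] rpy [1.7996e+02 2.0000e-02 1.0510e+02] j [  9.  11. -21.  59.  -0.  84.] w 0.1 F [ 0.8  0.8 -0.5]
-> (0.4371, 0.2363, 0.14, 105.0) dpos cm [7.79 1.24 0.04] rot [0.001 0.    0.002]
```

Request:
carry_out --claw '[-1, -1, -1, -1, -1, -1, -1]' --delta_pos '[[3.5, 0.4, 0], [7, 0.9, 0], [7.9, 1.2, 1], [7.9, 1.2, 4], [7.9, 1.2, 6], [7.9, 1.2, 6], [7.9, 1.2, 6]]' --angular '[[0, 0, 0], [0, 0, 0], [0, 0, 0], [0, 0, 0], [0, 0, 0], [0, 0, 0], [0, 0, 0]]'

```text
time: 25.7
ee_pos: [0.4365, 0.2351, 0.0794]
orientation: [-179.9, 0.0, 105.0]
ft_force: [-0.1, -0.2, -1.0]
gripper_width: 0.103
```

```bash
python3 go.py .4371 .2363 .054 105
```

```text
t 25.7 p [0.4365 0.2351 0.0794] rpy [-1.7985e+02  2.0000e-02  1.0500e+02] j [ 19.  16. -23.  51.  -0.  94.] w 0.103 F [-0.1 -0.2 -1. ]
-> (0.4371, 0.2363, 0.054, 105.0) dpos cm [0.1  0.1  2.54] rot [-0.003  0.     0.   ]
```

Request:
carry_out --claw '[-1, -1, -1, -1, -1]' --delta_pos '[[0.1, 0, 1.2], [0.1, 0, 2.3], [0.1, 0, 2.5], [0.1, 0, 2.6], [0.1, 0, 2.6]]' --angular '[[0, 0, 0], [0, 0, 0], [0, 0, 0], [0, 0, 0], [0, 0, 0]]'

```text
time: 26.12
ee_pos: [0.4373, 0.2363, 0.0545]
orientation: [180.0, 0.0, 105.0]
ft_force: [0.2, 0.0, -1.8]
gripper_width: 0.1
```

Request:
carry_out --claw '[-1, -1, -1]' --delta_pos '[[0, 0, 0.15], [0, 0, 0.25], [0, 0, 0.25]]' --angular '[[0, 0, 0], [0, 0, 0], [0, 0, 0]]'

```text
time: 26.37
ee_pos: [0.4374, 0.2365, 0.0528]
orientation: [179.9, 0.0, 105.0]
ft_force: [-3.0, -2.2, 15.1]
gripper_width: 0.101
```

Contact; release and retreat, then go to the low pair.

Request:
carry_out --claw '[-1, -0.3, -0.3, -0.3, -0.3, -0.3, -0.3, -0.3, -0.3]' --delta_pos '[[0, 0, -0.1], [0, 0, -0.2], [0, 0, -0.2], [0, 0, -0.2], [0, 0, -0.4], [0, 0, -3], [0, 0, -6], [0, 0, -9], [0, 0, -9]]' --angular '[[0, 0, 0], [0, 0, 0], [0, 0, 0], [0, 0, 0], [0, 0, 0], [0, 0, 0], [0, 0, 0], [0, 0, 0], [0, 0, 0]]'

```text
time: 27.12
ee_pos: [0.4388, 0.2372, 0.146]
orientation: [179.6, -0.0, 105.0]
ft_force: [-0.2, -1.4, 0.6]
gripper_width: 0.35
```

```bash
python3 go.py .4885 .0147 .13 90
```

```text
t 27.12 p [0.4388 0.2372 0.146 ] rpy [ 1.7962e+02 -2.0000e-02  1.0502e+02] j [ 19.  13. -17.  60.  -0.  94.] w 0.35 F [-0.2 -1.4  0.6]
-> (0.4885, 0.0147, 0.13, 90.0) dpos cm [-22.78  -0.98   1.59] rot [ 0.007 -0.001  0.262]
```

Request:
carry_out --claw '[-0.2, -0.2, -0.2, -0.2, -0.2, -0.2, -0.2, -0.2, -0.2, -0.2]' --delta_pos '[[-4, -0.2, 0], [-8, -0.4, 0], [-12, -0.6, 0], [-16, -0.7, 0], [-20, -0.9, 0], [-22.7, -1.1, 2], [-22.7, -1.1, 5], [-22.7, -1.1, 7], [-22.7, -1.1, 7], [-22.7, -1.1, 7]]' --angular '[[0, 0, 0.06], [0, 0, 0.12], [0, 0, 0.18], [0, 0, 0.23], [0, 0, 0.262], [0, 0, 0.262], [0, 0, 0.262], [0, 0, 0.262], [0, 0, 0.262], [0, 0, 0.262]]'

```text
time: 27.95
ee_pos: [0.4842, 0.0142, 0.0704]
orientation: [-179.8, 0.0, 90.0]
ft_force: [0.1, -0.0, 0.8]
gripper_width: 0.401
```

```bash
python3 go.py .4887 .0147 .0275 90; python3 - <<'E'
from ov import *
V=np.array([.4622,.2430])
p=[(box(V,15,-.059,.059,-.025,.025,.046),(255,0,255)),(box(V,15,.021,.031,-.0485,.0485,.046),(0,255,255)),(box(V,15,-.031,-.021,-.0485,.0485,.046),(0,255,255)),(box(V,15,-.065,.065,-.038,.038,.058),(0,0,255))]
grab('side',10);draw('side',10,p,(240,190,340,270),7,'pics/s10.png')
E
```

```text
t 27.95 p [0.4842 0.0142 0.0704] rpy [-179.81    0.     89.98] j [ -8.  16. -25.  49.  -0.  82.] w 0.401 F [ 0.1 -0.   0.8]
-> (0.4887, 0.0147, 0.0275, 90.0) dpos cm [0.05 0.47 4.29] rot [-0.003  0.    -0.   ]
```

View pics/s10.png

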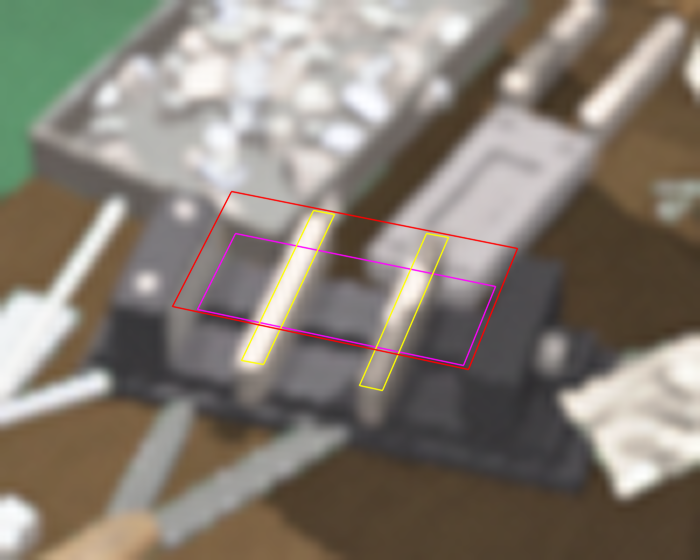

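Request:
carry_out --claw '[-0.2, -0.2, -0.2, -0.2, -0.2]' --delta_pos '[[0, 0.25, 2], [0, 0.25, 3.8], [0, 0.25, 4.3], [0, 0.25, 4.3], [0, 0.25, 4.3]]' --angular '[[0, 0, 0], [0, 0, 0], [0, 0, 0], [0, 0, 0], [0, 0, 0]]'

```text
time: 28.42
ee_pos: [0.4878, 0.0145, 0.0291]
orientation: [180.0, 0.0, 90.0]
ft_force: [-0.4, -0.3, -0.2]
gripper_width: 0.397
```

```bash
python3 go.py .4887 .0147 .0275 90
```

```text
t 28.42 p [0.4878 0.0145 0.0291] rpy [1.7998e+02 3.0000e-02 9.0040e+01] j [ -8.  19. -28.  43.  -0.  82.] w 0.397 F [-0.4 -0.3 -0.2]
-> (0.4887, 0.0147, 0.0275, 90.0) dpos cm [0.02 0.09 0.16] rot [0.    0.001 0.001]
```

Request:
carry_out --claw '[-0.5, -1, -1, -1, -1, -1, -1]' --delta_pos '[[0, 0, 0.2], [0, 0, 0.2], [0, 0, 0.2], [0, 0, 0.2], [0, 0, 0.2], [0, 0, 0.2], [0, 0, 0.2]]' --angular '[[0, 0, 0], [0, 0, 0], [0, 0, 0], [0, 0, 0], [0, 0, 0], [0, 0, 0], [0, 0, 0]]'

```text
time: 29.0
ee_pos: [0.4879, 0.0143, 0.0269]
orientation: [179.9, 0.0, 90.0]
ft_force: [-0.5, 0.7, 6.5]
gripper_width: 0.101
```

```bash
python3 go.py .5345 -.099 .10 93
```

```text
t 29.0 p [0.4879 0.0143 0.0269] rpy [1.7994e+02 2.0000e-02 9.0000e+01] j [ -8.  19. -29.  42.  -0.  82.] w 0.101 F [-0.5  0.7  6.5]
-> (0.5345, -0.099, 0.1, 93.0) dpos cm [-11.33   4.67  -7.3 ] rot [ 0.001  0.    -0.052]
```

Request:
carry_out --claw '[-1, -1, -1, -1, -1]' --delta_pos '[[0, 0, -1.5], [0, 0, -4], [0, 0, -7], [0, 0, -9], [0, 0, -9]]' --angular '[[0, 0, 0], [0, 0, 0], [0, 0, 0], [0, 0, 0], [0, 0, 0]]'

```text
time: 29.42
ee_pos: [0.4892, 0.014, 0.12]
orientation: [179.7, 0.1, 90.0]
ft_force: [0.6, -0.5, -0.3]
gripper_width: 0.1
```

```bash
python3 - <<'E'
from ov import *
Rr=np.array([.507,-.1015]);ry=3.2
p=[(box(Rr,ry,-.052,.052,-.055,.055,.018),(0,0,255))]
for s in(1,-1):
    p+=[(box(Rr,ry,s*.028-.010,s*.028+.010,-.055,.055,.018),(0,255,0))]
grab('side',11);draw('side',11,p,(300,150,370,210),10,'pics/s11.png')
grab('top',11);draw('top',11,p,(325,180,395,230),10,'pics/t11.png')
E
```

```text
(no output)
```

View pics/s11.png

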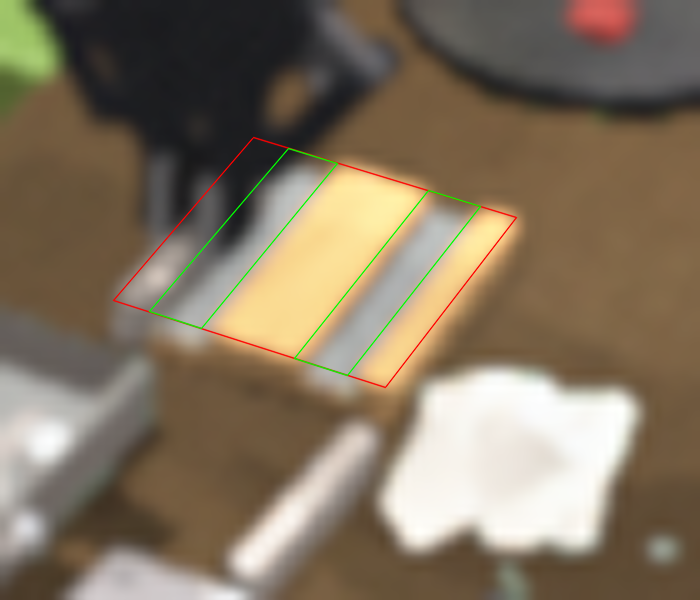

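View pics/t11.png

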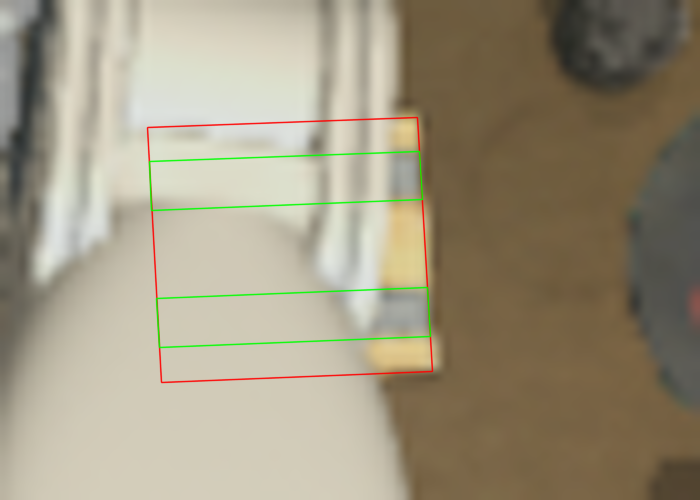

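```bash
python3 go.py .534 -.101 .09 93.2
```

```text
t 29.52 p [0.4876 0.0142 0.1164] rpy [1.7995e+02 4.0000e-02 9.0000e+01] j [ -8.  13. -21.  56.  -0.  82.] w 0.096 F [ 0.3 -0.4 -2. ]
-> (0.534, -0.101, 0.09, 93.2) dpos cm [-11.52   4.64   2.65] rot [ 0.001  0.001 -0.056]
```

Request:
carry_out --claw '[-1, -1, -1, -1, -1, -1, -1]' --delta_pos '[[-3, 1.2, 0], [-6.5, 2.6, 0], [-10, 4, 0], [-11.5, 4.6, 1.5], [-11.5, 4.6, 4], [-11.5, 4.6, 4], [-11.5, 4.6, 4]]' --angular '[[0, 0, -0.02], [0, 0, -0.04], [0, 0, -0.056], [0, 0, -0.056], [0, 0, -0.056], [0, 0, -0.056], [0, 0, -0.056]]'

```text
time: 30.1
ee_pos: [0.5316, -0.1003, 0.074]
orientation: [-179.7, -0.1, 93.2]
ft_force: [-0.1, -0.5, -0.4]
gripper_width: 0.095
```

```bash
python3 go.py .534 -.101 .037 93.2
```

```text
t 30.1 p [ 0.5316 -0.1003  0.074 ] rpy [-1.7967e+02 -1.0000e-01  9.3170e+01] j [-20.  20. -17.  52.  -0.  67.] w 0.095 F [-0.1 -0.5 -0.4]
-> (0.534, -0.101, 0.037, 93.2) dpos cm [-0.09  0.26  3.7 ] rot [-0.006 -0.002 -0.   ]
```

Request:
carry_out --claw '[-1, -1, -1, -1, -1]' --delta_pos '[[-0.05, 0.1, 1.5], [-0.05, 0.1, 2.5], [-0.05, 0.1, 3.1], [-0.05, 0.1, 3.3], [-0.05, 0.1, 3.3]]' --angular '[[0, 0, 0], [0, 0, 0], [0, 0, 0], [0, 0, 0], [0, 0, 0]]'

```text
time: 30.52
ee_pos: [0.5341, -0.1007, 0.0429]
orientation: [-179.9, 0.0, 93.2]
ft_force: [-0.4, -0.3, -0.6]
gripper_width: 0.093
```

```bash
python3 go.py .534 -.101 .037 93.2; python3 - <<'E'
from ov import *
grab('side',12);draw('side',12,[],(300,150,370,210),10,'pics/s12.png')
E
```

```text
t 30.52 p [ 0.5341 -0.1007  0.0429] rpy [-1.7992e+02  1.0000e-02  9.3240e+01] j [-20.  22. -20.  48.  -0.  67.] w 0.093 F [-0.4 -0.3 -0.6]
-> (0.534, -0.101, 0.037, 93.2) dpos cm [-0.03 -0.01  0.59] rot [-0.001  0.     0.001]
```

View pics/s12.png

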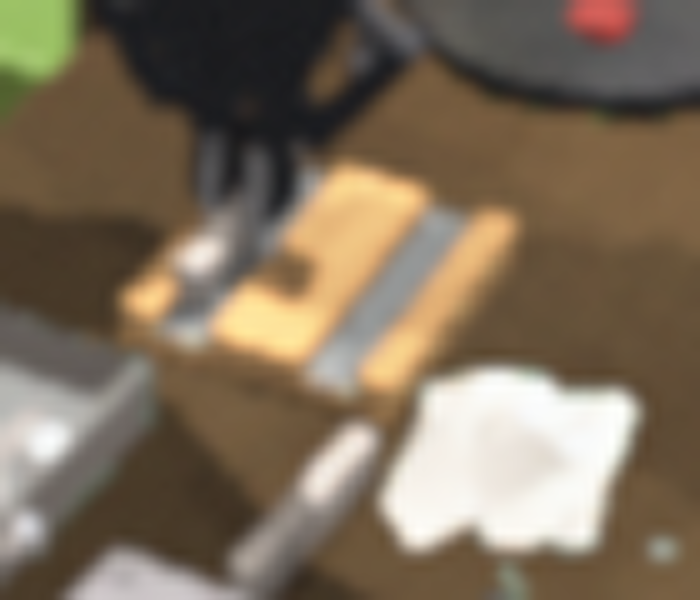

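Over the groove. Lower to the floor.

Request:
carry_out --claw '[-1, -1, -1, -1]' --delta_pos '[[0, 0, 0.2], [0, 0, 0.4], [0, 0, 0.55], [0, 0, 0.55]]' --angular '[[0, 0, 0], [0, 0, 0], [0, 0, 0], [0, 0, 0]]'

```text
time: 30.9
ee_pos: [0.5342, -0.1012, 0.0373]
orientation: [-179.9, 0.0, 93.2]
ft_force: [-0.3, -0.5, -1.3]
gripper_width: 0.101
```

Request:
carry_out --claw '[-1, -1, -1]' --delta_pos '[[0, 0, 0.1], [0, 0, 0.2], [0, 0, 0.2]]' --angular '[[0, 0, 0], [0, 0, 0], [0, 0, 0]]'

```text
time: 31.15
ee_pos: [0.5344, -0.1012, 0.0368]
orientation: [180.0, 0.0, 93.2]
ft_force: [-4.2, 1.8, 13.9]
gripper_width: 0.098
```

Request:
carry_out --claw '[-1, -0.3, -0.3, -0.3, -0.3, -0.3, -0.3, -0.3, -0.3]' --delta_pos '[[0, 0, -0.1], [0, 0, -0.2], [0, 0, -0.2], [0, 0, -0.2], [0, 0, -0.4], [0, 0, -3], [0, 0, -6], [0, 0, -9], [0, 0, -9]]' --angular '[[0, 0, 0], [0, 0, 0], [0, 0, 0], [0, 0, 0], [0, 0, 0], [0, 0, 0], [0, 0, 0], [0, 0, 0], [0, 0, 0]]'

```text
time: 31.9
ee_pos: [0.5366, -0.1019, 0.1308]
orientation: [179.6, 0.2, 93.2]
ft_force: [1.4, -0.4, -0.1]
gripper_width: 0.35
```

```bash
python3 go.py .4456 .0148 .09 90
```

```text
t 31.9 p [ 0.5366 -0.1019  0.1308] rpy [179.64   0.19  93.21] j [-20.  18. -12.  60.  -0.  67.] w 0.35 F [ 1.4 -0.4 -0.1]
-> (0.4456, 0.0148, 0.09, 90.0) dpos cm [12.17 -8.46  3.99] rot [0.006 0.003 0.056]
```

Request:
carry_out --claw '[-0.2, -0.2, -0.2, -0.2, -0.2, -0.2, -0.2, -0.2]' --delta_pos '[[3, -2.1, 0], [6, -4.2, 0], [9, -6.3, 0], [12.1, -8.3, 1], [12.1, -8.3, 4], [12.1, -8.3, 6], [12.1, -8.3, 6], [12.1, -8.3, 6]]' --angular '[[0, 0, 0.02], [0, 0, 0.04], [0, 0, 0.056], [0, 0, 0.056], [0, 0, 0.056], [0, 0, 0.056], [0, 0, 0.056], [0, 0, 0.056]]'

```text
time: 32.57
ee_pos: [0.4442, 0.0151, 0.0652]
orientation: [-179.8, 0.0, 90.0]
ft_force: [0.8, -0.1, 0.6]
gripper_width: 0.402
```

```bash
python3 go.py .4456 .0148 .028 90
```

```text
t 32.57 p [0.4442 0.0151 0.0652] rpy [-1.7984e+02  1.0000e-02  9.0010e+01] j [ -9.  13. -31.  47.  -0.  81.] w 0.402 F [ 0.8 -0.1  0.6]
-> (0.4456, 0.0148, 0.028, 90.0) dpos cm [-0.03  0.15  3.71] rot [-0.003  0.     0.   ]
```

Request:
carry_out --claw '[-0.2, -0.2, -0.2, -0.2, -0.2]' --delta_pos '[[0, 0.05, 2], [0, 0.05, 3.4], [0, 0.05, 3.8], [0, 0.05, 3.8], [0, 0.05, 3.8]]' --angular '[[0, 0, 0], [0, 0, 0], [0, 0, 0], [0, 0, 0], [0, 0, 0]]'

```text
time: 32.98
ee_pos: [0.4458, 0.0146, 0.0283]
orientation: [-180.0, 0.0, 90.0]
ft_force: [0.5, -0.5, 0.5]
gripper_width: 0.399
```

```bash
python3 go.py .4456 .0148 .0275 90
```

```text
t 32.98 p [0.4458 0.0146 0.0283] rpy [-1.800e+02  3.000e-02  8.997e+01] j [ -9.  15. -34.  41.  -0.  81.] w 0.399 F [ 0.5 -0.5  0.5]
-> (0.4456, 0.0148, 0.0275, 90.0) dpos cm [ 0.02 -0.02  0.08] rot [-0.     0.001 -0.   ]
```

Request:
carry_out --claw '[-1, -1, -1, -1, -1, -1, -1]' --delta_pos '[[0, 0, 0.1], [0, 0, 0.1], [0, 0, 0.1], [0, 0, 0.1], [0, 0, 0.1], [0, 0, 0.1], [0, 0, 0.1]]' --angular '[[0, 0, 0], [0, 0, 0], [0, 0, 0], [0, 0, 0], [0, 0, 0], [0, 0, 0], [0, 0, 0]]'

```text
time: 33.57
ee_pos: [0.4457, 0.0148, 0.0273]
orientation: [180.0, 0.1, 90.0]
ft_force: [-0.8, -0.3, 6.7]
gripper_width: 0.098
```

```bash
python3 go.py .478 -.104 .11 93.2
```

```text
t 33.57 p [0.4457 0.0148 0.0273] rpy [1.7996e+02 5.0000e-02 9.0000e+01] j [ -9.  16. -34.  40.  -0.  81.] w 0.098 F [-0.8 -0.3  6.7]
-> (0.478, -0.104, 0.11, 93.2) dpos cm [-11.89   3.24  -8.25] rot [ 0.001  0.001 -0.056]
```

Request:
carry_out --claw '[-1, -1, -1, -1, -1, -1, -1, -1, -1, -1]' --delta_pos '[[0, 0, -1.5], [0, 0, -4], [0, 0, -7], [-3, 0.8, -8], [-6.5, 1.8, -8], [-10, 2.7, -8], [-11.9, 3.3, -7], [-11.9, 3.3, -5], [-11.9, 3.3, -5], [-11.9, 3.3, -5]]' --angular '[[0, 0, 0], [0, 0, 0], [0, 0, 0], [0, 0, -0.02], [0, 0, -0.04], [0, 0, -0.056], [0, 0, -0.056], [0, 0, -0.056], [0, 0, -0.056], [0, 0, -0.056]]'

```text
time: 34.4
ee_pos: [0.4773, -0.1037, 0.0761]
orientation: [-179.8, -0.1, 93.2]
ft_force: [-0.1, -0.1, -1.1]
gripper_width: 0.1
```

```bash
python3 go.py .478 -.104 .0375 93.2
```

```text
t 34.4 p [ 0.4773 -0.1037  0.0761] rpy [-1.7982e+02 -5.0000e-02  9.3180e+01] j [-22.  16. -24.  50.  -0.  65.] w 0.1 F [-0.1 -0.1 -1.1]
-> (0.478, -0.104, 0.0375, 93.2) dpos cm [-0.03  0.08  3.86] rot [-0.003 -0.001 -0.   ]
```

Request:
carry_out --claw '[-1, -1, -1, -1, -1]' --delta_pos '[[0, 0, 1.5], [0, 0, 2.8], [0, 0, 3.4], [0, 0, 3.5], [0, 0, 3.5]]' --angular '[[0, 0, 0], [0, 0, 0], [0, 0, 0], [0, 0, 0], [0, 0, 0]]'

```text
time: 34.82
ee_pos: [0.4782, -0.1036, 0.0421]
orientation: [-180.0, 0.0, 93.3]
ft_force: [-0.0, -0.5, -0.2]
gripper_width: 0.102
```

Request:
carry_out --claw '[-1, -1, -1, -1]' --delta_pos '[[0, 0, 0.2], [0, 0, 0.4], [0, 0, 0.5], [0, 0, 0.5]]' --angular '[[0, 0, 0], [0, 0, 0], [0, 0, 0], [0, 0, 0]]'

```text
time: 35.15
ee_pos: [0.4785, -0.104, 0.0374]
orientation: [180.0, 0.0, 93.2]
ft_force: [-1.4, 1.5, 7.4]
gripper_width: 0.104
```

Contact at the floor height; release and go up.

Request:
carry_out --claw '[-1, -0.3, -0.3, -0.3, -0.3, -0.3, -0.3, -0.3, -0.3]' --delta_pos '[[0, 0, 0], [0, 0, -0.1], [0, 0, -0.1], [0, 0, -0.1], [0, 0, -0.3], [0, 0, -3], [0, 0, -6], [0, 0, -9], [0, 0, -9]]' --angular '[[0, 0, 0], [0, 0, 0], [0, 0, 0], [0, 0, 0], [0, 0, 0], [0, 0, 0], [0, 0, 0], [0, 0, 0], [0, 0, 0]]'

```text
time: 35.9
ee_pos: [0.4804, -0.1048, 0.1316]
orientation: [179.7, 0.2, 93.2]
ft_force: [0.7, -1.0, 0.8]
gripper_width: 0.346
```

```bash
python3 go.py .461 .1258 .10 90.5;  python3 - <<'E'
from ov import *
Rr=np.array([.506,-.1025]);ry=3.2;V=np.array([.4622,.2430])
p=[]
for s in(1,-1): p+=[(box(Rr,ry,s*.028-.005,s*.028+.005,-.0425,.0425,.028),(0,0,255)),(box(V,15,s*.026-.005,s*.026+.005,-.0485,.0485,.046),(0,255,255))]
p+=[(box(np.array([.461,.1258]),90.5,-.059,.059,-.025,.025,.016),(255,0,255))]
grab('side',13);draw('side',13,p,(240,150,370,270),6,'pics/s13.png')
grab('top',13);draw('top',13,p,(230,170,320,250),7,'pics/t13.png')
E
```

```text
t 35.9 p [ 0.4804 -0.1048  0.1316] rpy [179.66   0.21  93.21] j [-22.  13. -19.  58.  -0.  65.] w 0.346 F [ 0.7 -1.   0.8]
-> (0.461, 0.1258, 0.1, 90.5) dpos cm [23.15 -0.67  3.07] rot [0.006 0.003 0.047]
```

View pics/s13.png

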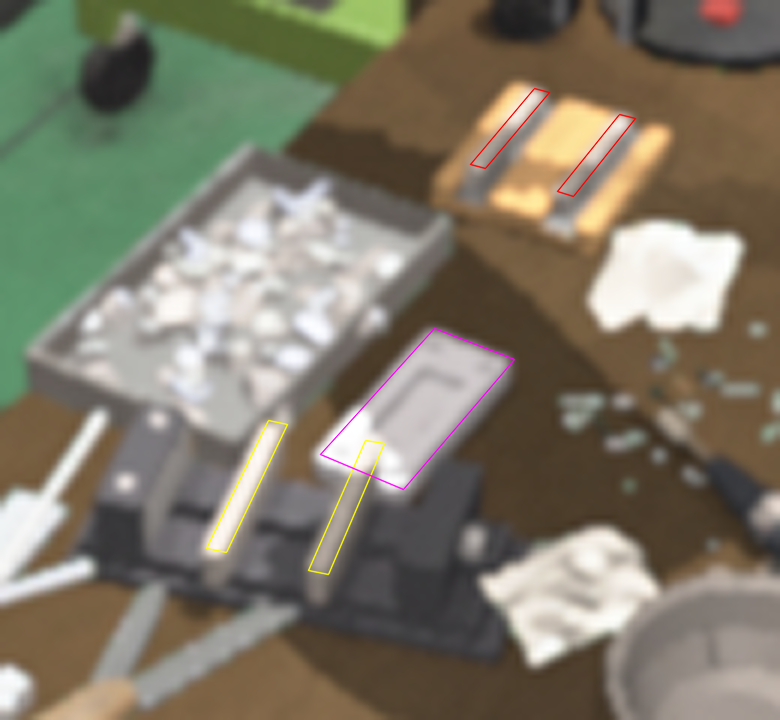

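View pics/t13.png

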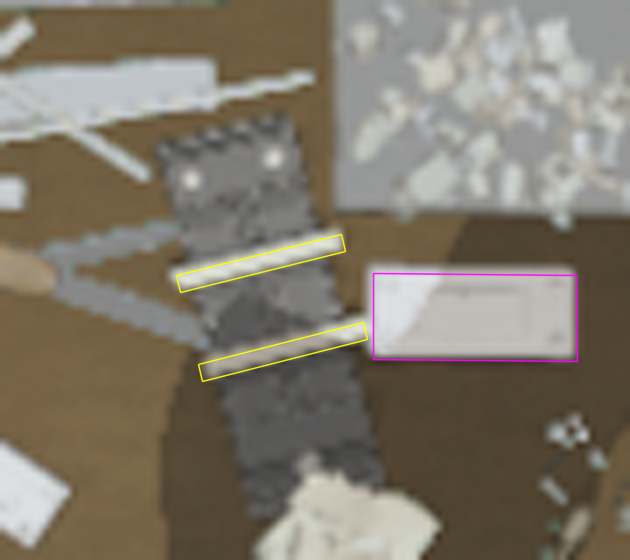

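```bash
python3 - <<'E'
from ov import *
M=np.load('masks.npz')
def rect(cam,mask,z):
    cs,_=cv2.findContours(mask.astype(np.uint8),cv2.RETR_EXTERNAL,cv2.CHAIN_APPROX_NONE);c=max(cs,key=cv2.contourArea)[:,0].astype(float)
    P=onplane(cam,c[:,0],c[:,1],z)[:,:2]*1000
    ys,xs=np.nonzero(mask); Q=onplane(cam,xs.astype(float),ys.astype(float),z)[:,:2]*1000
    (ce,s,a)=cv2.minAreaRect(P.astype(np.float32)); print(cam,'rect',np.round(ce,1),np.round(s,1),round(a,1),'centroid',Q.mean(0).round(1))
rect('top',M['top_plate_mid_0'],.056);rect('side',M['side_plate_mid_2'],.056)
rect('side',M['side_tall_1_mid_1'],.056)
for cam in('top','side'):
    grab(cam,14)
    for r in robot.silhouettes(cam,'plate_mid')[:4]:
        print(round(r['p'],2),np.round(r['point']));rect(cam,r['mask'],.016)
# own segmentation of plate on bench (bright low-sat)
for cam,k,win,z in(('top',13,(275,195,325,230),.016),('top',1,(250,190,290,240),.056)):
    im,_=load(cam,k);x0,y0,x1,y1=win
    h=cv2.cvtColor(im,cv2.COLOR_BGR2HSV);m=np.zeros(im.shape[:2],bool)
    m[y0:y1,x0:x1]=((h[...,2]>150)&(h[...,1]<50))[y0:y1,x0:x1]
    n,l,st,_=cv2.connectedComponentsWithStats(m.astype(np.uint8));i=1+np.argmax(st[1:,4]);print('own',cam,k,st[i]);rect(cam,l==i,z)
E
```

```text
top rect [461.6 240.6] [119.7  53.3] 16.8 centroid [460.9 240.1]
side rect [461.3 248.7] [121.2  66.8] 14.2 centroid [460.8 250.1]
side rect [461.1 249.9] [119.9  65.3] 15.2 centroid [460.5 250.1]
0.57 [297. 215.]
top rect [462.2 125.1] [ 44.8 109.7] 0.9 centroid [462.3 126.1]
0.49 [230. 238.]
top rect [365.5 405.6] [92.6 41. ] 54.4 centroid [365.8 405.6]
0.49 [158. 230.]
top rect [391.  693.4] [82.5 39.4] 27.9 centroid [390.4 693.9]
0.97 [285. 288.]
side rect [363.1 414.3] [91.3 50. ] 56.5 centroid [362.2 414.5]
0.92 [213. 368.]
side rect [389.2 704.1] [81.7 39.6] 29.7 centroid [389.  704.4]
0.81 [312. 218.]
side rect [460.3 133. ] [ 58.2 129.3] 0.1 centroid [460.1 130.4]
own top 13 [275 208  37  13 390]
top rect [463.9 143.3] [ 48.9 146.3] 0.9 centroid [462.6 133.3]
own top 1 [256 197  25  32 457]
top rect [464.  243.7] [120.8  86.5] 16.4 centroid [463.8 242.8]
```

Request:
carry_out --claw '[0.6, 0.6, 0.6, 0.6, 0.6, 0.6, 0.6, 0.6, 0.6, 0.6]' --delta_pos '[[4, -0.1, 0], [8, -0.2, 0], [12, -0.3, 0], [16, -0.4, 0], [20, -0.5, 0], [23.1, -0.5, 1], [23.1, -0.5, 3], [23.1, -0.5, 5], [23.1, -0.5, 5], [23.1, -0.5, 5]]' --angular '[[0, 0, 0.01], [0, 0, 0.02], [0, 0, 0.03], [0, 0, 0.04], [0, 0, 0.047], [0, 0, 0.047], [0, 0, 0.047], [0, 0, 0.047], [0, 0, 0.047], [0, 0, 0.047]]'

```text
time: 37.03
ee_pos: [0.4592, 0.1263, 0.0754]
orientation: [-179.7, 0.0, 90.5]
ft_force: [0.8, 0.5, 0.1]
gripper_width: 0.798
```

```bash
python3 go.py .461 .1262 .019 90.5
```

```text
t 37.03 p [0.4592 0.1263 0.0754] rpy [-1.7975e+02  4.0000e-02  9.0530e+01] j [  5.  15. -26.  49.  -0.  95.] w 0.798 F [0.8 0.5 0.1]
-> (0.461, 0.1262, 0.019, 90.5) dpos cm [-0.01  0.2   5.63] rot [-0.004  0.001  0.   ]
```

Request:
carry_out --claw '[0.6, 0.6, 0.6, 0.6, 0.6, 0.6]' --delta_pos '[[0, 0.05, 2], [0, 0.05, 4], [0, 0.05, 5.2], [0, 0.05, 5.6], [0, 0.05, 5.6], [0, 0.05, 5.6]]' --angular '[[0, 0, 0], [0, 0, 0], [0, 0, 0], [0, 0, 0], [0, 0, 0], [0, 0, 0]]'

```text
time: 37.53
ee_pos: [0.4614, 0.126, 0.0213]
orientation: [-180.0, 0.0, 90.5]
ft_force: [0.1, 0.3, -0.2]
gripper_width: 0.797
```

```bash
python3 go.py .461 .1262 .019 90.5
```

```text
t 37.53 p [0.4614 0.126  0.0213] rpy [-1.800e+02  2.000e-02  9.047e+01] j [  5.  19. -30.  41.  -0.  95.] w 0.797 F [ 0.1  0.3 -0.2]
-> (0.461, 0.1262, 0.019, 90.5) dpos cm [ 0.02 -0.03  0.23] rot [-0.  0. -0.]
```

Request:
carry_out --claw '[0.6, -0.3, -0.3, -0.3, -0.3, -0.3, -0.3, -0.3]' --delta_pos '[[0, 0, 0.15], [0, 0, 0.15], [0, 0, 0.15], [0, 0, 0.15], [0, 0, 0.15], [0, 0, 0.15], [0, 0, 0.15], [0, 0, 0.15]]' --angular '[[0, 0, 0], [0, 0, 0], [0, 0, 0], [0, 0, 0], [0, 0, 0], [0, 0, 0], [0, 0, 0], [0, 0, 0]]'

```text
time: 38.2
ee_pos: [0.4612, 0.1263, 0.0198]
orientation: [180.0, 0.0, 90.5]
ft_force: [-0.8, -0.9, 5.4]
gripper_width: 0.571
```

Request:
carry_out --claw '[-0.3, -0.3, -0.3, -0.3, -0.3, -0.3]' --delta_pos '[[0, 0, -1], [0, 0, -3], [0, 0, -6], [0, 0, -10], [0, 0, -13], [0, 0, -13]]' --angular '[[0, 0, 0], [0, 0, 0], [0, 0, 0], [0, 0, 0], [0, 0, 0], [0, 0, 0]]'

```text
time: 38.7
ee_pos: [0.4632, 0.1267, 0.1547]
orientation: [179.5, -0.0, 90.5]
ft_force: [1.8, -1.0, -2.5]
gripper_width: 0.569
```

```bash
python3 go.py .463 .2427 .15 195
```

```text
t 38.7 p [0.4632 0.1267 0.1547] rpy [ 1.7954e+02 -2.0000e-02  9.0530e+01] j [  5.  11. -19.  60.  -0.  95.] w 0.569 F [ 1.8 -1.  -2.5]
-> (0.463, 0.2427, 0.15, 195.0) dpos cm [11.6   0.08  0.48] rot [ 0.006  0.007 -1.823]
```

Request:
carry_out --claw '[-0.3, -0.3, -0.3, -0.3, -0.3, -0.3, -0.3, -0.3, -0.3, -0.3]' --delta_pos '[[0, 0, 0], [0, 0, 0], [2, 0, 0], [4, 0, 0], [6, 0.1, 0], [8, 0.1, 0], [10, 0.1, 0], [11.6, 0.1, 0], [11.6, 0.1, 0], [11.6, 0.1, 0]]' --angular '[[0, 0, -0.12], [0, 0, -0.24], [0, 0, -0.36], [0, 0, -0.48], [0, 0, -0.6], [0, 0, -0.72], [0, 0, -0.84], [0, 0, -0.96], [0, 0, -1.08], [0, 0, -1.2]]'

```text
time: 39.53
ee_pos: [0.4601, 0.2433, 0.148]
orientation: [-179.9, -0.1, 159.7]
ft_force: [-0.4, -0.1, -2.5]
gripper_width: 0.572
```

```bash
python3 go.py .463 .2427 .14 195
```

```text
t 39.53 p [0.4601 0.2433 0.148 ] rpy [-1.7992e+02 -9.0000e-02  1.5971e+02] j [ 19.  15. -14.  62.  -0.  39.] w 0.572 F [-0.4 -0.1 -2.5]
-> (0.463, 0.2427, 0.14, 195.0) dpos cm [-0.29  0.05  0.8 ] rot [-0.001 -0.002 -0.616]
```

Request:
carry_out --claw '[-0.3, -0.3, -0.3, -0.3, -0.3, -0.3, -0.3, -0.3]' --delta_pos '[[-0.2, 0, 0.3], [-0.2, 0, 0.6], [-0.2, 0, 0.9], [-0.2, 0, 1.2], [-0.2, 0, 2], [-0.2, 0, 4], [-0.2, 0, 4.8], [-0.2, 0, 4.8]]' --angular '[[0, 0, -0.12], [0, 0, -0.24], [0, 0, -0.36], [0, 0, -0.48], [0, 0, -0.6], [0, 0, -0.614], [0, 0, -0.614], [0, 0, -0.614]]'

```text
time: 40.2
ee_pos: [0.4611, 0.2412, 0.0987]
orientation: [-180.0, -0.3, -165.6]
ft_force: [-1.0, 0.3, -3.4]
gripper_width: 0.574
```

```bash
python3 go.py .463 .2427 .068 195;  python3 - <<'E'
from ov import *
V=np.array([.4622,.2430])
p=[(box(V,15,-.059,.059,-.025,.025,.0962),(255,0,255)),(box(V,15,-.065,.065,-.038,.038,.058),(0,0,255))]
grab('side',15);draw('side',15,p,(240,170,340,270),7,'pics/s15.png')
E
```

```text
t 40.2 p [0.4611 0.2412 0.0987] rpy [-179.97   -0.3  -165.62] j [ 18.  17. -18.  55.  -0.   4.] w 0.574 F [-1.   0.3 -3.4]
-> (0.463, 0.2427, 0.068, 195.0) dpos cm [-0.24  0.11  3.06] rot [-0.001 -0.005 -0.011]
```

View pics/s15.png

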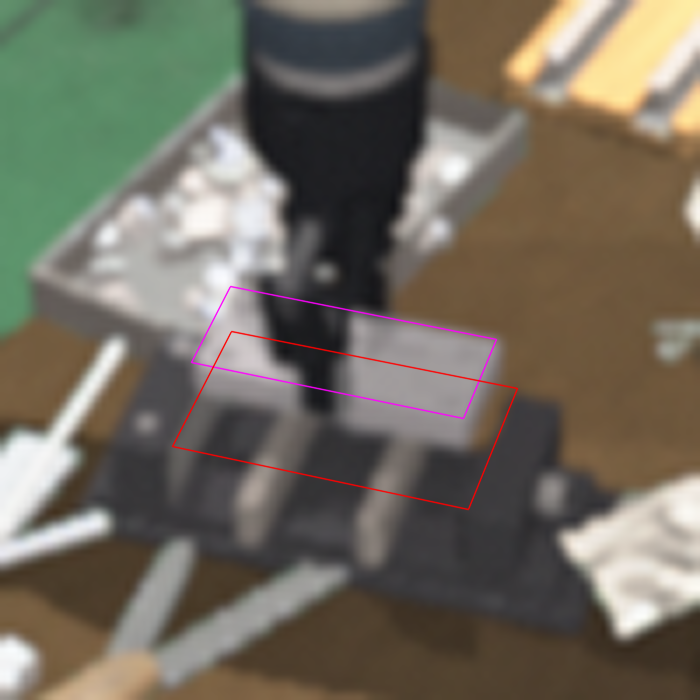

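Request:
carry_out --claw '[-0.3, -0.3, -0.3, -0.3, -0.3, -0.3]' --delta_pos '[[-0.1, 0.1, 1], [-0.1, 0.1, 2], [-0.1, 0.1, 2.7], [-0.1, 0.1, 2.7], [-0.1, 0.1, 2.7], [-0.1, 0.1, 2.7]]' --angular '[[0, 0, 0], [0, 0, 0], [0, 0, 0], [0, 0, 0], [0, 0, 0], [0, 0, 0]]'

```text
time: 40.75
ee_pos: [0.4634, 0.2429, 0.074]
orientation: [-180.0, -0.0, -165.6]
ft_force: [-0.2, 0.4, -2.6]
gripper_width: 0.568
```

```bash
python3 go.py .463 .2427 .066 195
```

```text
t 40.75 p [0.4634 0.2429 0.074 ] rpy [-1.7999e+02 -4.0000e-02 -1.6556e+02] j [ 18.  19. -20.  51.  -0.   4.] w 0.568 F [-0.2  0.4 -2.6]
-> (0.463, 0.2427, 0.066, 195.0) dpos cm [ 0.04 -0.01  0.8 ] rot [-0.    -0.001 -0.01 ]
```

Request:
carry_out --claw '[-0.3, -0.3, -0.3, -0.3]' --delta_pos '[[0.05, 0, 0.3], [0.05, 0, 0.6], [0.05, 0, 0.75], [0.05, 0, 0.75]]' --angular '[[0, 0, -0.008], [0, 0, -0.008], [0, 0, -0.008], [0, 0, -0.008]]'

```text
time: 41.08
ee_pos: [0.4627, 0.2427, 0.066]
orientation: [-180.0, -0.1, -165.1]
ft_force: [0.0, -0.5, -3.6]
gripper_width: 0.575
```

Request:
carry_out --claw '[-0.3, -0.3, -0.3]' --delta_pos '[[0, 0, 0.1], [0, 0, 0.2], [0, 0, 0.2]]' --angular '[[0, 0, 0], [0, 0, 0], [0, 0, 0]]'

```text
time: 41.33
ee_pos: [0.4631, 0.2428, 0.0658]
orientation: [-180.0, 0.0, -165.1]
ft_force: [-5.0, -1.6, 13.9]
gripper_width: 0.568
```

Request:
carry_out --claw '[-0.3, 0.4, 0.4, 0.4, 0.4, 0.4, 0.4]' --delta_pos '[[0, 0, -0.1], [0, 0, -0.15], [0, 0, -0.15], [0, 0, -0.15], [0, 0, -0.15], [0, 0, -0.15], [0, 0, -0.15]]' --angular '[[0, 0, 0], [0, 0, 0], [0, 0, 0], [0, 0, 0], [0, 0, 0], [0, 0, 0], [0, 0, 0]]'

```text
time: 41.92
ee_pos: [0.4628, 0.2428, 0.0658]
orientation: [-180.0, -0.1, -165.1]
ft_force: [0.0, 0.3, 0.1]
gripper_width: 0.701
```

Request:
carry_out --claw '[0.5, 0.5, 0.5, 0.5, 0.5, 0.5, 0.5]' --delta_pos '[[0, 0, -1], [0, 0, -3], [0, 0, -6], [0, 0, -10], [0, 0, -14], [0, 0, -16], [0, 0, -16]]' --angular '[[0, 0, 0], [0, 0, 0], [0, 0, 0], [0, 0, 0], [0, 0, 0], [0, 0, 0], [0, 0, 0]]'

```text
time: 42.5
ee_pos: [0.4645, 0.2434, 0.2318]
orientation: [180.0, 0.4, -165.1]
ft_force: [0.5, -0.2, 0.0]
gripper_width: 0.752
```

```bash
python3 go.py .50 .07 .25 195
```

```text
t 42.5 p [0.4645 0.2434 0.2318] rpy [ 179.98    0.44 -165.09] j [18. 12. -5. 73. -0.  4.] w 0.752 F [ 0.5 -0.2  0. ]
-> (0.5, 0.07, 0.25, 195.0) dpos cm [  1.02 -17.67  -1.84] rot [ 0.     0.008 -0.001]
```

Move the arm aside so both cameras see the vice.

Request:
carry_out --claw '[0.5, 0.5, 0.5, 0.5, 0.5, 0.5, 0.5]' --delta_pos '[[0.3, -4, -1], [0.5, -8, -2], [0.8, -12, -2], [1, -16, -2], [1, -20, -2], [1, -24, -2], [1, -24, -2]]' --angular '[[0, 0, 0], [0, 0, 0], [0, 0, 0], [0, 0, 0], [0, 0, 0], [0, 0, 0], [0, 0, 0]]'

```text
time: 43.08
ee_pos: [0.5163, 0.0026, 0.2458]
orientation: [-179.9, -0.1, -165.4]
ft_force: [-1.4, 0.4, 0.3]
gripper_width: 0.752
```

```bash
python3 - <<'E'
from ov import *
V=np.array([.4622,.2430]);Rr=np.array([.506,-.1025]);ry=3.2
p=[(box(V,15,-.059,.059,-.025,.025,.062),(255,0,255)),(box(V,15,-.065,.065,-.038,.038,.058),(0,0,255))]
for s in(1,-1): p+=[(box(V,15,s*.026-.005,s*.026+.005,-.0485,.0485,.046),(0,255,255))]
for cam,win in(('side',(240,150,370,270)),('top',(230,170,330,250))):
    im,d=grab(cam,16);draw(cam,16,p,win,6,f'pics/{cam}16.png')
    draw(cam,16,[],win,6,f'pics/{cam}16n.png')
    vv,uu=np.mgrid[0:420,0:560];W=world(cam,uu,vv,d)
    q=W[...,:2]-V;a=np.deg2rad(15);X=q[...,0]*np.cos(a)+q[...,1]*np.sin(a);Y=-q[...,0]*np.sin(a)+q[...,1]*np.cos(a)
    h=cv2.cvtColor(im,cv2.COLOR_BGR2HSV)
    m=(abs(X)<.054)&(abs(Y)<.02)&(W[...,2]>.03)
    A=np.c_[X[m],Y[m],np.ones(m.sum())];c=np.linalg.lstsq(A,W[...,2][m],rcond=None)[0];print(cam,'slopes deg',np.degrees(c[:2]).round(2),'z',c[2].round(4),'n',m.sum())
    b=(h[...,2]>130)&(h[...,1]<45)&(W[...,2]>.05)&(abs(X)<.07)&(abs(Y)<.045)
    P=np.c_[X[b],Y[b]].astype(np.float32)*1000;ce,s,ang=cv2.minAreaRect(P);print('plate in vice frame mm: centroid',P.mean(0).round(1),'rect',np.round(ce,1),np.round(s,1),round(ang,1))
E
```

```text
side slopes deg [-0.23 -0.3 ] z 0.0602 n 341
plate in vice frame mm: centroid [1.8 3.4] rect [6.2 0.8] [ 56.1 127.6] 89.3
top slopes deg [-0.06  2.41] z 0.0589 n 276
plate in vice frame mm: centroid [ 0.4 -2.4] rect [ 0.4 -3.4] [ 71.2 118.1] 89.3
```

View pics/side16.png

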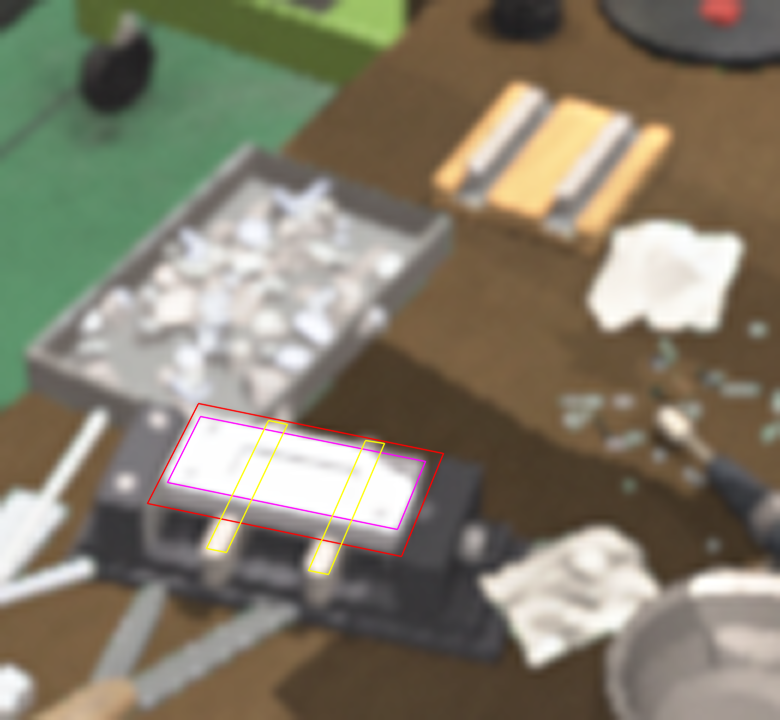

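View pics/top16.png

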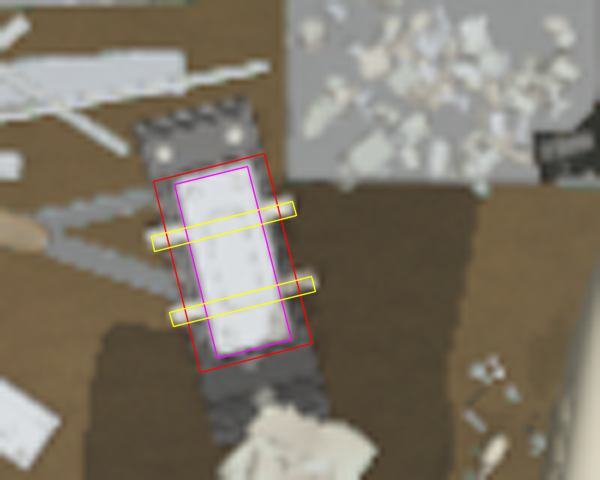

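View pics/side16n.png

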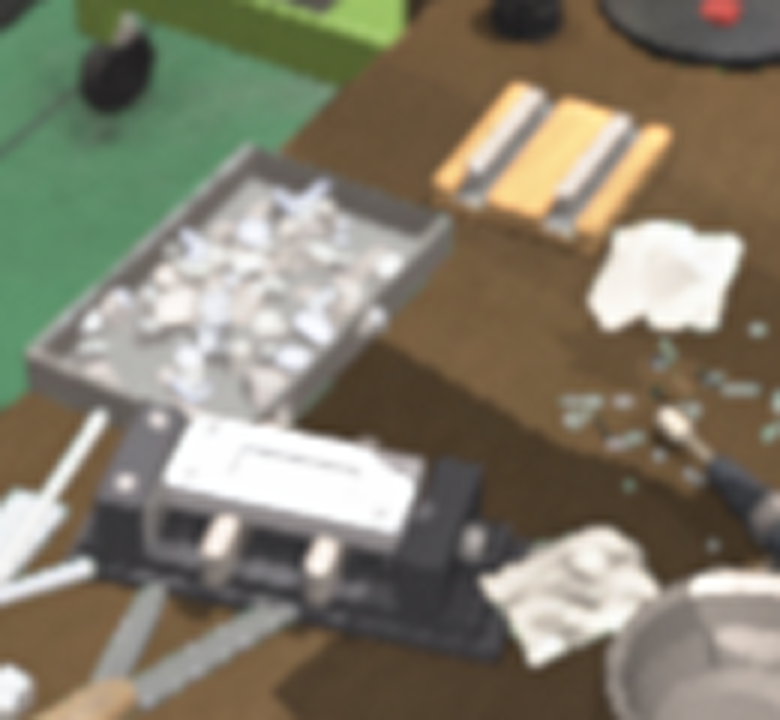

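```bash
python3 - <<'E'
from h import *
for c in('top','side'):
  im,d=grab(c,17)
  for t in('bottle_mid','loupe_mid'):
    for r in robot.mark_of(c,t)[:1]: print(c,t,np.round(r['point'],1))
print(robot.get_obs()['time']); print(robot.close_job())
E
```

```text
top bottle_mid [407.9 231.6]
top loupe_mid [388.6 182. ]
side bottle_mid [387.  152.6]
43.4833
the job is handed in; nothing more can be done
None
```

The two pairs of parallels are exchanged and the plate sits cavity up on the tall pair between the vice jaws. I handed the job in at 43.5 s.

- **What I did:** I set the plate on the bare bench between the vice and the rest, then both low parallels beside it. Next I stood the two tall parallels across the vice bed, 26 mm to either side of the middle. I then put one low parallel into each rest groove, and the plate went back last. Each release came after a light, felt contact; the largest force reading in those checks was about 25 N.
- **Positions:** In the last side and top pictures the plate and the tall pair match the intended outlines to about 1–2 mm, with a low parallel in each groove. The plate touched down within 1 mm of the height expected for lying flat on the tall pair.
- **Checks that disagreed:** The side camera's depth gave the plate level to within 0.3°. The top camera's depth gave 2.4° across the plate's narrow width, which I put down to its coarse resolution. The top view also put the plate 2–3 mm off centre across the vice and the side view 1–3 mm the other way, each within what those blurred edges can resolve.
- **Bystanders:** The oil bottle and eyepiece were never approached. Their final marks moved at most about 5 pixels from the first pictures, close to the detector's scatter. The side camera did not report the eyepiece in that last check.

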